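# Turn the swivel peg over the drip tray and move the griddle scraper onto it

## Robot

A 6-joint arm with a two-finger parallel gripper is mounted at the origin on the work surface. World frame = base frame: x ahead of the robot, y to its left, z up, the work surface at z = 0. Lengths are in m, angles in rad, forces in N, time in s.
With the tool pointing down it reaches from about 0.35 to 1 m from the base axis. Payload 7.1 kg.
Tool frame: the origin (TCP) lies between the finger pads; the fingertips stand 22 mm ahead of it and the grasp point (between the pads) lies 3 mm ahead of it; x points along the fingers, y is the direction in which the jaws open and shut, and the axes are right-handed (so a half turn about x gives the same grasp; the last joint's range is limited). The gripper opens to 85 mm and grips with 20 to 120 N. Pads are 22 mm wide; open, the fingers measure 114 mm over their backs; the gripper's body (76 mm by 85 mm) begins 54 mm behind the grasp point. The pads swing forward as they close: fully open they stand 13 mm farther back than shut.
Start: joints at [-1.133, 0.423, 1.63, -0, 1.089, -0.019], TCP at [0.276, -0.561, 0.231] pointing down, gripper open.
Joint ranges: [-3, 3], [-0.9, 2.11], [0.09, 2.58], [-1.31, 4.45], [0.11, 2.69], [-2.54, 2.54]. Speed limits (rad/s): [2.39, 2.39, 3.01, 3.14, 3.14, 3.14].

## Interface

Orientations are given as a rotation vector (axis times angle).
In Python, from rig import manip gives the robot as it stands. The module is installed in compiled form; this text tells all that it offers. Calls block until the motion is done:
- manip.move_to(position, orientation): joint-space move of the TCP to a pose.
- manip.servo_line(position, orientation=None, rate=0.15): straight line of the TCP; orientation=None keeps the orientation; rate is the mean speed in m/s.
- manip.set_joints(angles): joint-space move.
- manip.command_gripper(opening, f_grip=None): finger opening in m; f_grip is the grip in N (None keeps the last); returns when the fingers have stopped.
- manip.hold(seconds).
- manip.solve_ik(position, orientation): joint angles nearest the present ones, or None.
- manip.camera(name): name is "scene" or "side" or "wrist"; returns a dict with "image" (420x560x3 uint8, red, green, blue), "fx", "fy", "cx", "cy" (pixels), "cam_to_world" (4x4, takes a point from camera to world coordinates); the wrist camera has in their place "mount" (4x4, takes a point from camera to tool coordinates, whose origin is the TCP and whose axes are the tool frame's). Camera axes: x right, y down, z forward; pixel columns grow to the right and rows downward; lengths in m; the calibration is good to about 2 mm. A picture is of the moment at which its call begins: read the wrist's pose just before it. There is no depth.
A pose or a line that the arm cannot do raises manip.IKError and nothing moves.
- manip.sign_off(): hands the job in, once; it reports no verdict.
Readings, each from a call of its own:
- manip.get_time(): time.
- manip.get_joint_positions(): joint angles.
- manip.get_joint_vel(): joint speeds.
- manip.get_tau(): joint torques, N m.
- manip.get_position(): TCP position.
- manip.get_ee_rot(): TCP orientation.
- manip.get_contact_force(): force on the tool from outside, world axes, zero at the start.
- manip.get_torque(): the same for the moment, N m.
- manip.get_width(): finger opening in m.
Only numpy, scipy, OpenCV 4.12 (cv2) and the standard library are available. Lean on these libraries where they do the work, as an engineer would, in place of code of your own. Each camera call takes 0.05 s, during which the arm holds its last target.

## Task

Turn the swivel peg gently until it rests against its stop, pointing out over the drip tray. Then slide the griddle scraper up its keyhole until the stud's head is in the wide end, take it off the stud, and hang it by the same keyhole on the swivel peg: head through the wide end, then lowered until the peg carries it fully home in the narrow end before you let go. Leave the peg at its stop and the scraper hanging upright and still, don't drop the scraper, and leave the bottle, the jar, the lid and the turner where they are.

Things in the scene. Friction and masses are not known exactly. Their poses are not given: they have to be found in the camera images.
- peg (a joint): Swivel peg's angle, rad: 0 = against its stop, pointing over the drip tray (along -x of point peg_axis); positive = counter-clockwise seen from above, up to 2.4. Starts at 1.1 to 2.2. Friction about 0.1 N m; stays where left; nothing to grasp or unlock: push the shank sideways with closed fingers (about 3 N) until the stop is felt. Under 0.06 counts as at the stop. Push with under 45 N.
- peg_axis (a point): Fixed point on the peg's vertical turning axis, at its shank's height (145 to 165 mm above the counter). -x: level direction in which the peg must point; z up. Steel hub 24 mm diameter, top 12 mm above this point, on a white post of 24 mm; foot 90 x 90 mm, up to 50 mm high. Fixed open drip tray (100 mm along x, 110 mm along y, as high as the foot) centred 95 mm along -x.
- peg_seat (a point): The swivel peg: level steel shank 7 mm in diameter, with a round head 14 mm in diameter. This point: on the shank's centre line, 35 mm from the turning axis, half-way along the bare shank (12 to 58 mm from the axis; head 58 to 64 mm). Turns with the peg: -x points outwards to the head, z up.
- stud_seat (a point): The fixed stud on which the scraper hangs at first: level, shank 7 mm and head 14 mm in diameter, out of a white 30 mm square post along -x of this point. Point on its centre line, half-way: post's face 22 mm along +x, inner side of the head 21 mm along -x, its outer end 27 mm. Post's top 12 mm above the point. 145 to 165 mm above the counter; z up.
- scraper_grip (a point): Centre of the scraper's grip, a dark wooden bar 22 mm thick (x), 124 mm long (y), 30 mm high (z), on the upper edge of the steel blade (4 mm thick along x, 120 mm wide along y, 116 mm high). 0.25 to 0.45 kg. Hangs blade down; z up; -x away from the stud's post at the start.
- scraper_slot (a point): Where a shank's centre lies in the scraper's keyhole (through the blade along x) when it hangs fully home: 42.5 mm below the grip's centre. Narrow part 11 mm wide (y), from 3.5 mm above to 12 mm below this point; then sloping shoulders; wide part 24 mm wide, 18.5 to 42.5 mm below. A head passes when its centre is 30 mm below this point, give or take 4 mm. z up.
- sauce_bottle: Bystander: white squeeze bottle with a pointed nozzle, 56 mm diameter, 156 mm high, standing; origin at the centre of its underside.
- jar_lid: Bystander: grey jar lid lying open side up, 104 mm diameter, 18 mm high; origin at the centre of its underside.
- jar: Bystander: glass jar with metal cap, 90 mm diameter, 130 mm high; origin at the centre of its underside.
- turner: Bystander: turner (spatula) 260 mm long lying flat on the counter between the two posts, along its x, handle towards -x.
There are look-alikes about, which are no part of the job. What is shaped like the part that bears scraper_grip but orange or pink is not meant.

How it is judged:
On the way, in this order (a step that is already met when the one before it is completed fails the run):
1. the swivel peg is turned against its stop while the scraper still hangs on the stud (value of joint peg below 0.06 rad and distance between scraper_slot and stud_seat below 0.03 m), for 0.2 s.
2. the scraper is off the stud (distance between scraper_slot and stud_seat above 0.08 m), for 0.1 s.
3. the scraper is lowered home on the peg, which carries it, before it is let go (contact force between scraper and peg above 0.8 N and contact force between the fingers and scraper above 0.5 N and distance between scraper_slot and peg_seat below 0.024 m and z of scraper_slot in the frame of peg_seat between -0.004 and 0.004 m), for 0.1 s.
At the end, for the whole second after the job is handed in: The swivel peg is within 0.08 rad of its stop and the scraper hangs on it, between hub and head, its slot home on the shank (within 4 mm in height), upright within 0.2 rad and at rest (value of joint peg below 0.08 rad and distance between scraper_slot and peg_seat below 0.024 m and z of scraper_slot in the frame of peg_seat between -0.004 and 0.004 m and contact force between scraper and peg above 0.8 N and angle between scraper_grip's own z axis and vertical below 0.2 rad and linear speed of scraper below 0.03 m/s); the robot touches nothing.
It fails at once if the swivel peg is pushed with more than 45 N (contact force between the fingers and peg above 45 N).
It fails at once if the scraper is dropped (height (world z) of scraper_grip below 0.12 m).
It fails at once if a bystander is moved more than 30 mm (distance of any of sauce_bottle, jar, jar_lid, turner from where it was at the start of the episode above 0.03 m).
It also fails if it takes over 72 s, if anything falls off the work surface, if the arm or the gripper's body presses on something with over 40 N, if the wrist force passes 120 N, or if a joint passes its speed limit or range.

## Working session

There is one attempt and no reset: what is moved stays moved. The work goes in short steps, each a Python script; the robot and the scene stay as the last script left them, time stands still between calls to the robot, and variables do not carry over. Pictures are saved under pics/ and viewed, and the job is handed in when it is done.

```bash
mkdir -p pics; python3 - <<'E'
from rig import manip
import cv2,numpy as np
np.set_printoptions(precision=4,suppress=True)
for n in ["scene","side","wrist"]:
    c=manip.camera(n); cv2.imwrite(f"pics/{n}0.png",c["image"][:,:,::-1])
    print(n,c["fx"],c["fy"],c["cx"],c["cy"]); print(c.get("cam_to_world",c.get("mount")))
print(manip.get_time(),manip.get_position(),manip.get_ee_rot(),manip.get_width(),manip.get_contact_force())
E
```

```text
scene 422.22791850212667 422.22791850212667 275.9437892803805 200.03563252608723
[[ 0.5307  0.733  -0.4256  0.9812]
 [ 0.8475 -0.4655  0.2551 -0.2937]
 [-0.0111 -0.496  -0.8682  0.9762]
 [ 0.      0.      0.      1.    ]]
side 404.70829687225097 404.70829687225097 279.71083736763353 211.86918314514014
[[-0.9971 -0.0674  0.0354  0.5377]
 [-0.0741  0.753  -0.6538  0.6236]
 [ 0.0174 -0.6546 -0.7558  0.9127]
 [ 0.      0.      0.      1.    ]]
wrist 309.38007784665314 309.38007784665314 278.8827928320253 211.46826424598788
[[-0.0006 -0.314   0.9494 -0.1434]
 [ 1.      0.0005  0.0008  0.0002]
 [-0.0008  0.9494  0.314  -0.0824]
 [ 0.      0.      0.      1.    ]]
0.15 [ 0.2755 -0.5605  0.2304] [ 1.9678  0.4587 -1.9684] 0.08546673707409469 [ 0.4611  0.1424 -0.2724]
```

View pics/scene0.png

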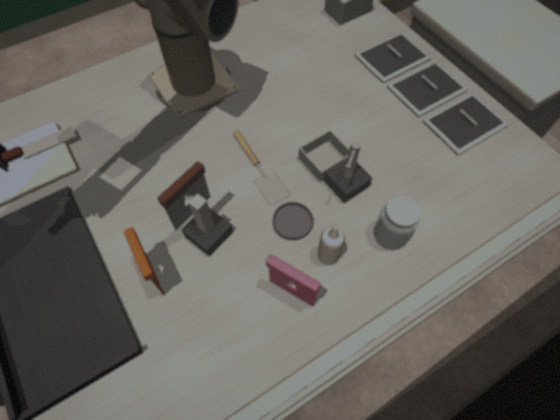

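View pics/side0.png

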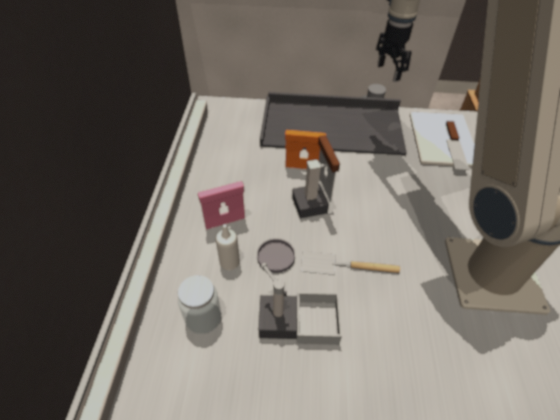

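View pics/wrist0.png

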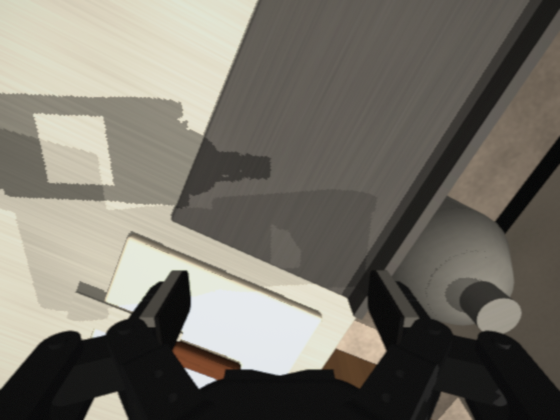

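The brown scraper hangs at about (182,183) in scene and (328,152) in side. The swivel peg's post is at about (350,175) in scene and (280,300) in side. I'll zoom in on both.

```bash
python3 - <<'E'
import cv2,numpy as np
def z(n,x0,y0,w,h,s,o):
    im=cv2.imread(f"pics/{n}0.png")[y0:y0+h,x0:x0+w]
    im=(255*(im/255.)**0.6).astype('uint8')
    return cv2.resize(im,None,fx=s,fy=s,interpolation=cv2.INTER_CUBIC)
a=np.hstack([z("scene",150,150,100,110,4,0),z("scene",290,120,100,110,4,0)])
b=np.hstack([z("side",280,120,80,110,4,0),z("side",240,250,120,110,4,0)])
cv2.imwrite("pics/za.png",a);cv2.imwrite("pics/zb.png",b)
E
```

```text
(no output)
```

View pics/za.png

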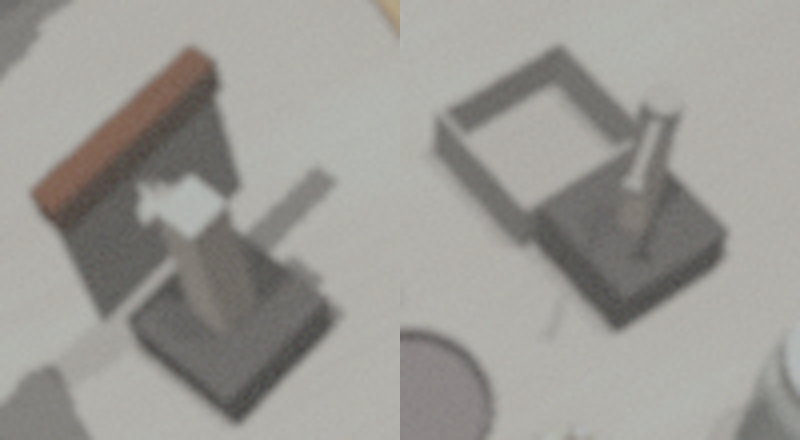

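View pics/zb.png

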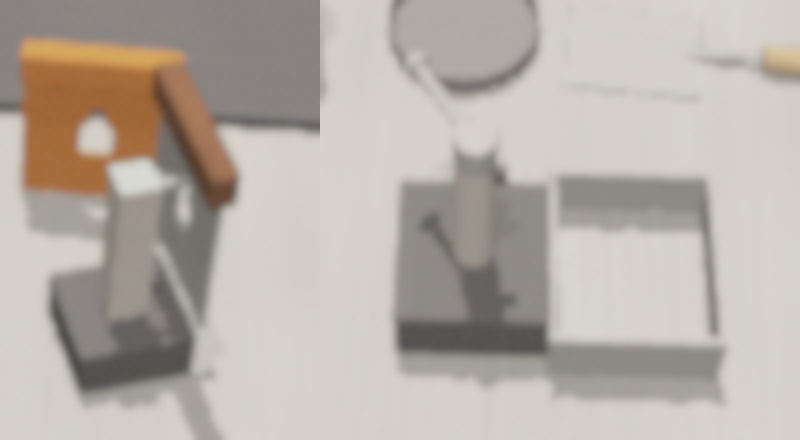

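```bash
cat > h.py <<'E'
import numpy as np, cv2
from scipy.spatial.transform import Rotation as R
np.set_printoptions(precision=4,suppress=True)
def calib():
    from rig import manip
    import pickle
def cam(name,tag=None):
    from rig import manip
    p=np.array(manip.get_position());r=np.array(manip.get_ee_rot())
    c=manip.camera(name)
    if name=="wrist":
        T=np.eye(4);T[:3,:3]=R.from_rotvec(r).as_matrix();T[:3,3]=p
        c["cam_to_world"]=T@np.array(c["mount"])
    if tag:
        import pickle; cv2.imwrite(f"pics/{tag}.png",c["image"][:,:,::-1]); pickle.dump(c,open(f"pics/{tag}.pkl","wb"))
    return c
def load(tag):
    import pickle; return pickle.load(open(f"pics/{tag}.pkl","rb"))
def ray(c,uv):
    T=np.array(c["cam_to_world"]);d=np.array([(uv[0]-c["cx"])/c["fx"],(uv[1]-c["cy"])/c["fy"],1.])
    d=T[:3,:3]@d; return T[:3,3],d/np.linalg.norm(d)
def onz(c,uv,z):
    o,d=ray(c,uv);return o+d*(z-o[2])/d[2]
def tri(*obs):
    A=np.zeros((3,3));b=np.zeros(3);rs=[ray(c,uv) for c,uv in obs]
    for o,d in rs:
        P=np.eye(3)-np.outer(d,d);A+=P;b+=P@o
    x=np.linalg.solve(A,b)
    return x,[np.linalg.norm((np.eye(3)-np.outer(d,d))@(x-o))*1000 for o,d in rs]
def proj(c,X):
    T=np.array(c["cam_to_world"]);p=T[:3,:3].T@(np.array(X)-T[:3,3])
    return np.array([c["fx"]*p[0]/p[2]+c["cx"],c["fy"]*p[1]/p[2]+c["cy"]])
def zoom(tag,x0,y0,w,h,s,out,g=0.6):
    im=cv2.imread(f"pics/{tag}.png")[y0:y0+h,x0:x0+w]
    im=(255*(im/255.)**g).astype('uint8')
    cv2.imwrite(f"pics/{out}.png",cv2.resize(im,None,fx=s,fy=s,interpolation=cv2.INTER_CUBIC))
# tool orientation: approach dir a (tool x), jaw dir j (tool y)
def ori(a,j):
    a=np.array(a,float);a/=np.linalg.norm(a);j=np.array(j,float);j-=a*(a@j);j/=np.linalg.norm(j)
    return R.from_matrix(np.column_stack([a,j,np.cross(a,j)])).as_rotvec()
E
python3 - <<'E'
from h import *
s=cam("scene","s1");d=cam("side","d1")
S=lambda x,y,r:( (150 if not r else 190)+x/4,(150 if not r else 120)+y/4)
print("hub",tri((s,S(660,98,1)),(d,(240+(475-320)/4,250+137/4))))
print("pegbase floor?",tri((s,S(635,187,1)),(d,(240+(415-320)/4,250+60/4))))
print("post top",tri((s,S(192,205,0)),(d,(280+138/4,120+175/4))))
# grip top ends
print("grip A",tri((s,S(45,200,0)),(d,(280+170/4,120+75/4))), tri((s,S(200,60,0)),(d,(280+220/4,120+185/4))))
print("tool axes",R.from_rotvec(np.array([ 1.9678,0.4587,-1.9684])).as_matrix())
E
```

```text
hub (array([0.559 , 0.1819, 0.1704]), [np.float64(0.7320172251715896), np.float64(0.7320172251715433)])
pegbase floor? (array([0.5973, 0.1337, 0.1642]), [np.float64(1.1417651791553116), np.float64(1.1417651791555572)])
post top (array([ 0.4923, -0.2033,  0.1654]), [np.float64(1.524439366787483), np.float64(1.5244393667874503)])
grip A (array([ 0.4719, -0.271 ,  0.2008]), [np.float64(1.2334882835425447), np.float64(1.2334882835425047)]) (array([ 0.4384, -0.1607,  0.2027]), [np.float64(2.2777528082590024), np.float64(2.2777528082590774)])
tool axes [[-0.0006  0.4411 -0.8975]
 [ 0.0011 -0.8975 -0.4411]
 [-1.     -0.0012  0.    ]]
```

```bash
python3 - <<'E'
from h import *
from rig import manip
s=load("s1");d=load("d1")
print("bottle top z.156",onz(s,(336,228),.156),onz(d,(225,228),.156))
print("jar cap",onz(s,(403,210),.13),onz(d,(197,291),.13))
print("lid",onz(s,(293,219),.018),onz(d,(276,254),.018))
print("tray/foot corners scene z=.05", [onz(s,p,.05) for p in [(300+8.75,150),(329.5,131),(371.5,177.5),(350,120+298/4-0)]])
# tool candidate at peg: scan yaw
for nm,P in [("peg",(0.559,0.182,0.32)),("scr",(0.455,-0.216,0.32)),("pegs",(0.52,0.182,0.22))]:
    for a in range(-180,180,30):
        q=manip.solve_ik(P,ori([0,0,-1],[np.cos(np.radians(a)),np.sin(np.radians(a)),0]))
        print(nm,a,None if q is None else np.array(q))
E
```

```text
bottle top z.156 [0.7072 0.0195 0.156 ] [0.6994 0.0314 0.156 ]
jar cap [0.7431 0.1844 0.13  ] [0.7371 0.1901 0.13  ]
lid [ 0.582  -0.0051  0.018 ] [ 0.5785 -0.0004  0.018 ]
tray/foot corners scene z=.05 [array([0.4426, 0.1361, 0.05  ]), array([0.4197, 0.2215, 0.05  ]), array([0.6032, 0.2237, 0.05  ]), array([0.6144, 0.1457, 0.05  ])]
peg -180 None
peg -150 None
peg -120 [0.2945 0.2792 1.6261 0.     1.2363 2.3889]
peg -90 [ 0.2945  0.2792  1.6261 -0.      1.2363  1.8653]
peg -60 [ 0.2945  0.2792  1.6261 -0.      1.2363  1.3417]
peg -30 [0.2945 0.2792 1.6261 0.     1.2363 0.8181]
peg 0 [ 0.2945  0.2792  1.6261 -0.      1.2363  0.2945]
peg 30 [ 0.2945  0.2792  1.6261  0.      1.2363 -0.2291]
peg 60 [ 0.2945  0.2792  1.6261 -0.      1.2363 -0.7527]
peg 90 [ 0.2945  0.2792  1.6261 -0.      1.2363 -1.2763]
peg 120 [ 0.2945  0.2792  1.6261 -0.      1.2363 -1.7999]
peg 150 [ 0.2945  0.2792  1.6261 -0.      1.2363 -2.3235]
scr -180 None
scr -150 [-0.4669  0.1425  1.8004 -0.      1.1987  2.1511]
scr -120 [-0.4669  0.1425  1.8004  0.      1.1987  1.6275]
scr -90 [-0.4669  0.1425  1.8004 -0.    
[... 290 characters left out ...]
1987 -1.5141]
scr 90 [-0.4669  0.1425  1.8004  0.      1.1987 -2.0376]
scr 120 None
scr 150 None
pegs -180 None
pegs -150 None
pegs -120 [0.3151 0.3288 1.8041 0.     1.0086 2.4095]
pegs -90 [ 0.3151  0.3288  1.8041 -0.      1.0086  1.8859]
pegs -60 [ 0.3151  0.3288  1.8041 -0.      1.0086  1.3623]
pegs -30 [0.3151 0.3288 1.8041 0.     1.0086 0.8387]
pegs 0 [ 0.3151  0.3288  1.8041 -0.      1.0086  0.3151]
pegs 30 [ 0.3151  0.3288  1.8041  0.      1.0086 -0.2085]
pegs 60 [ 0.3151  0.3288  1.8041 -0.      1.0086 -0.7321]
pegs 90 [ 0.3151  0.3288  1.8041 -0.      1.0086 -1.2557]
pegs 120 [ 0.3151  0.3288  1.8041 -0.      1.0086 -1.7793]
pegs 150 [ 0.3151  0.3288  1.8041 -0.      1.0086 -2.3029]
```

```bash
python3 - <<'E'
from h import *
from rig import manip
o=ori([0,0,-1],[.957,.29,0])
manip.move_to((0.46,-0.25,0.37),o); 
cam("wrist","w1")
manip.servo_line((0.50,-0.20,0.37),o,rate=0.2)
cam("wrist","w2")
o=ori([0,0,-1],[1,0,0])
manip.command_gripper(0.0,20)
manip.move_to((0.55,0.11,0.35),o); cam("wrist","w3")
manip.servo_line((0.62,0.15,0.35),o,rate=0.2); cam("wrist","w4")
print(manip.get_time(),manip.get_width(),manip.get_contact_force())
im=[cv2.imread(f"pics/w{i}.png") for i in (1,2,3,4)]
im=[cv2.resize((255*(i/255.)**.7).astype('uint8'),(400,300)) for i in im]
cv2.imwrite("pics/w4x.png",np.vstack([np.hstack(im[:2]),np.hstack(im[2:])]))
E
```

```text
4.875 0.00012308153709545116 [0.3077 0.3447 0.7167]
```

View pics/w4x.png

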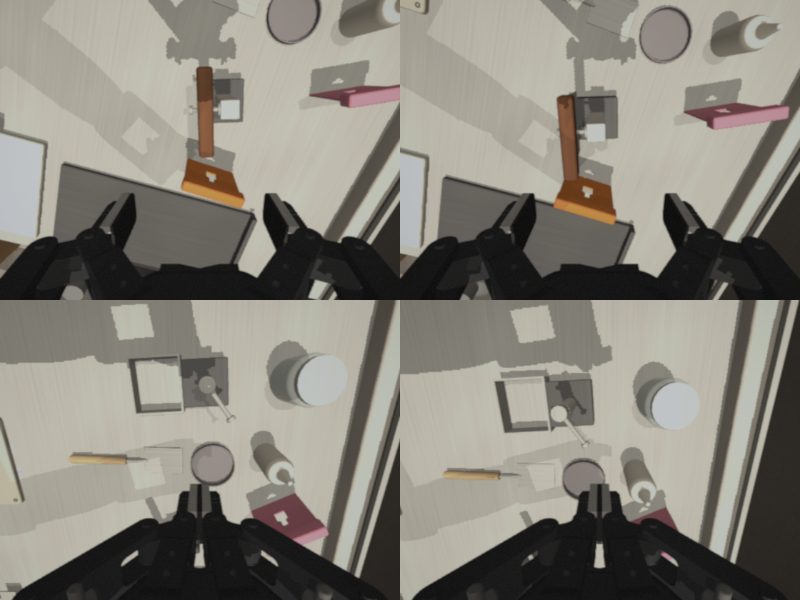

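```bash
python3 - <<'E'
from h import *
zoom("w1",240,80,130,150,4,"z1");zoom("w2",190,110,150,150,4,"z2")
zoom("w3",170,60,180,140,4.4,"z3");zoom("w4",120,80,180,140,4.4,"z4")
E
```

```text
(no output)
```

View pics/z1.png

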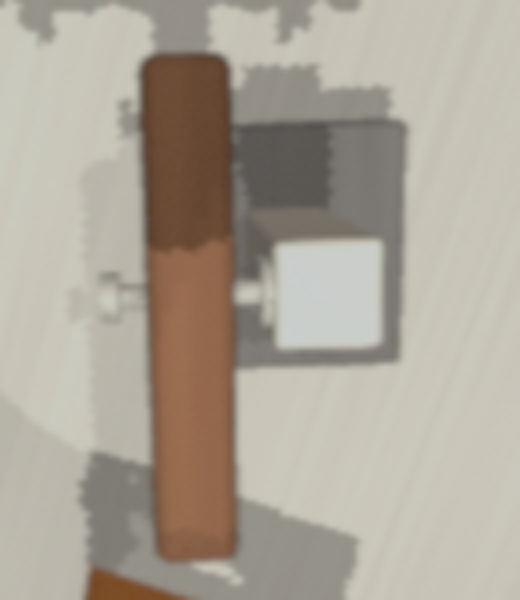

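View pics/z2.png

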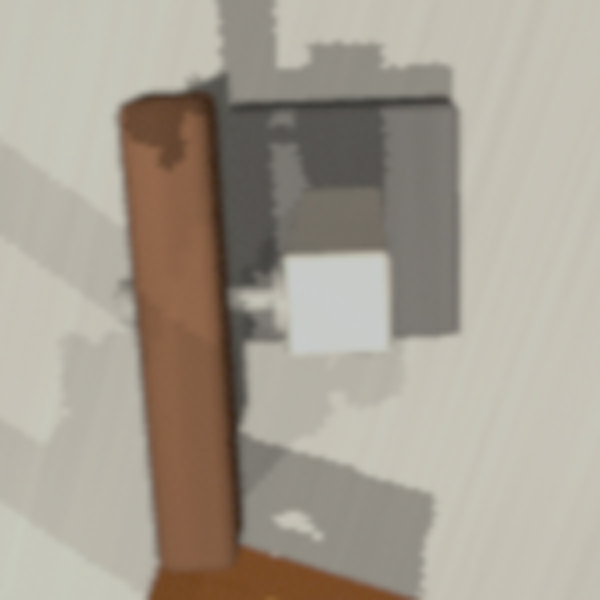

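View pics/z3.png

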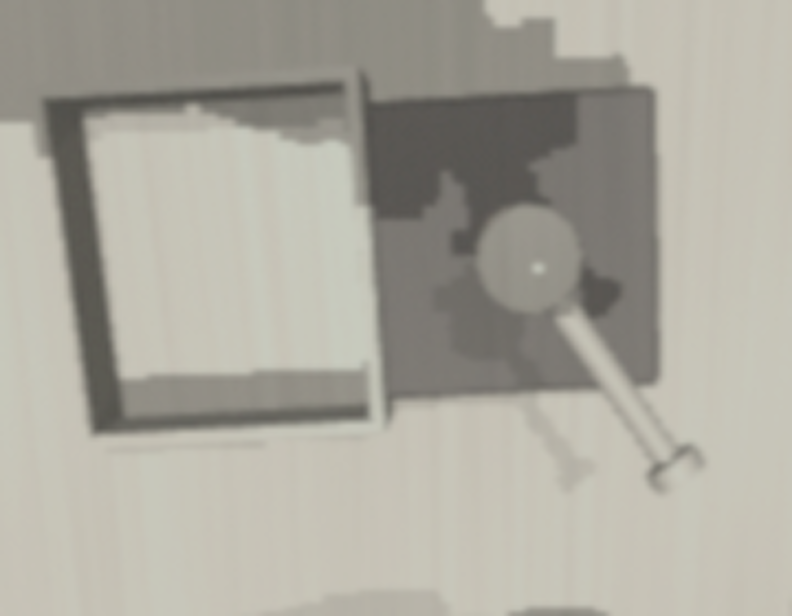

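View pics/z4.png

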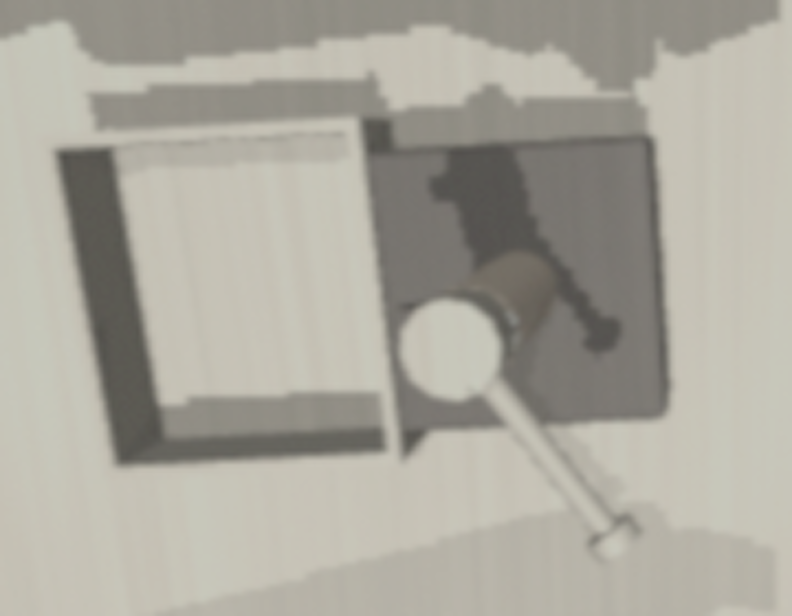

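```bash
python3 - <<'E'
from h import *
s=load("s1");d=load("d1");w=[None]+[load(f"w{i}") for i in (1,2,3,4)]
f=lambda o,sc:lambda x,y:(o[0]+x/sc,o[1]+y/sc)
a1=f((240,80),4);a2=f((190,110),4);a3=f((170,60),4.4);a4=f((120,80),4.4)
ang=lambda v:np.degrees(np.arctan2(v[1],v[0]))
hub=tri((w[3],a3(528,258)),(w[4],a4(450,348)));print("hubtop",hub)
hd=tri((w[3],a3(676,466)),(w[4],a4(612,536)));print("head",hd)
v=hd[0]-hub[0];print("peg dir",ang(v),np.hypot(*v[:2]))
for nm,p3,p4 in [("far right",(655,88),(650,138)),("near right",(658,383),(666,415)),("far left",(372,103),(372,153)),("near left",(388,397),(404,430)),("tray near left",(92,433),(117,464)),("tray far left",(44,99),(57,150))]:
    print(nm,tri((w[3],a3(*p3)),(w[4],a4(*p4))))
for k,a,pts in [(3,a3,[(372,103),(655,88),(658,383),(388,397),(92,433),(384,428),(44,99)]),(4,a4,[(372,153),(650,138),(666,415),(404,430),(117,464),(57,150)])]:
    P=np.array([onz(w[k],a(*p),.045) for p in pts]);print("foot w%d"%k,P[:,:2].tolist(),ang(P[0]-P[1]),ang(P[3]-P[2]),ang(P[4]-P[2]),"right edge",ang(P[2]-P[1]))
p1=[(273,241),(382,238),(384,346),(275,350)];p2=[(286,255),(388,250),(390,350),(290,354)]
T=[tri((w[1],a1(*p)),(w[2],a2(*q))) for p,q in zip(p1,p2)]
for t in T: print("post",t)
C=np.mean([t[0] for t in T],0);print("post c",C)
Z=C[2]
for k,a,pp in [(1,a1,p1),(2,a2,p2)]:
    P=np.array([onz(w[k],a(*p),Z)for p in pp]);print(k,P.mean(0),ang(P[0]-P[1]),ang(P[3]-P[2]),ang(P[0]-P[3])+90-180,np.linalg.norm(P[0]-P[1]),np.linalg.norm(P[0]-P[3]))
print("stud head",onz(w[1],a1(108,297),Z-.012))
g1=[(142,60),(230,60),(237,556),(158,558)];g2=[(120,108),(211,102),(231,565),(160,568)]
for p,q in zip(g1,g2): print("grip",tri((w[1],a1(*p)),(w[2],a2(*q))))
for k,a,g in [(1,a1,g1),(2,a2,g2)]:
    P=np.array([onz(w[k],a(*p),Z+.030+.0155) for p in g]);print(P.mean(0),ang(P[3]-P[0])+180,ang(P[2]-P[1]),np.linalg.norm(P[0]-P[1]),np.linalg.norm(P[0]-P[3]))
E
```

```text
hubtop (array([0.5628, 0.1814, 0.1745]), [np.float64(0.04360506684873095), np.float64(0.04360506684858535)])
head (array([0.5993, 0.1333, 0.1669]), [np.float64(0.0865029014913967), np.float64(0.08650290149148887)])
peg dir -52.85946536174023 0.0603325179922834
far right (array([0.6053, 0.2271, 0.0454]), [np.float64(0.14232208957677575), np.float64(0.14232208957683035)])
near right (array([0.6098, 0.139 , 0.0451]), [np.float64(0.17830876969551734), np.float64(0.1783087696955677)])
far left (array([0.5196, 0.2226, 0.0516]), [np.float64(0.06281816253910778), np.float64(0.0628181625392062)])
near left (array([0.5223, 0.1344, 0.0465]), [np.float64(0.07501788148097469), np.float64(0.07501788148086681)])
tray near left (array([0.4255, 0.1229, 0.0475]), [np.float64(0.0011029221064093903), np.float64(0.0011029221063483846)])
tray far left (array([0.4199, 0.2236, 0.0472]), [np.float64(0.27468255994409807), np.float64(0.27468255994413615)])
foot w3 [[0.5191259206592307, 0.22297860173727016], [0.6053028738781179, 0.22726411723674114], [0.6099331747265815, 0.13884381861205547], [0.522201090634965
[... 1304 characters left out ...]
 0.02919939770768282
stud head [ 0.4392 -0.2241  0.1539]
grip (array([ 0.4319, -0.1624,  0.2138]), [np.float64(0.3658855490730801), np.float64(0.36588554907297627)])
grip (array([ 0.4513, -0.156 ,  0.2036]), [np.float64(0.24043323874212308), np.float64(0.24043323874213232)])
grip (array([ 0.4883, -0.2681,  0.217 ]), [np.float64(0.303386365377917), np.float64(0.3033863653779125)])
grip (array([ 0.4701, -0.2764,  0.2125]), [np.float64(0.20658575084602182), np.float64(0.2065857508460301)])
[ 0.4604 -0.2163  0.2114] 108.5865688498687 -71.23617414721508 0.020082754641413056 0.12080602150703225
[ 0.4606 -0.2165  0.2114] 108.60209043307125 -72.64134437790908 0.021728333744037678 0.12042166361010787
```

Both views agree on these:
- **Peg axis:** (0.563, 0.181), with the hub top at about z = 0.172.
- **Peg angle:** it points at -53°. The stop is at about 183° from the foot and tray edges, so the peg sits at about 2.17 rad, inside the stated range.
- **Stud post and grip:** they agree with each other in height.

Next I'll push the peg along an arc while watching the force.

```bash
cat > push.py <<'E'
from h import *
from rig import manip
A=np.array([.5628,.1814]);r=.040;off=.0145;Z=.171
def pose(phi,gap=0.):  # phi peg angle deg
    p=np.radians(phi);u=np.array([np.cos(p),np.sin(p)]);t=np.array([-u[1],u[0]])
    return np.r_[A+r*u+(off+gap)*t,Z], ori([0,0,-1],-np.r_[u,0]) 
def F(phi):
    f=np.array(manip.get_contact_force());p=np.radians(phi);t=np.array([-np.sin(p),np.cos(p)])
    return f[:2]@t,f
E
python3 - <<'E'
from push import *
P,o=pose(307.,.008)
for ph in (307,250,183): print(ph,pose(ph)[0],manip.solve_ik(*pose(ph)))
manip.move_to(P+[0,0,.08],o);manip.servo_line(P,o,rate=.15);print(F(307),manip.get_time())
for ph in np.arange(304,216,-8):
    manip.servo_line(*pose(ph),rate=.08); f=F(ph);print(ph,f,manip.get_time())
    if abs(f[0])>15: break
cam("scene","s2");cam("side","d2")
zoom("s2",290,120,100,110,4,"zs2");zoom("d2",220,230,130,130,4,"zd2")
E
```

```text
307 [0.5985 0.1582 0.171 ] [ 0.2392  0.4855  1.6863 -0.      0.9698 -1.9774]
250 [0.5627 0.1389 0.171 ] [ 0.2214  0.4331  1.7762 -0.      0.9323 -1.0004]
183 [0.5236 0.1648 0.171 ] [ 0.2833  0.3923  1.8441 -0.      0.9051  0.2309]
(np.float64(0.7349755109753989), array([ 0.0622,  1.1387, -1.1376])) 7.45
304 (np.float64(0.2958389626634329), array([ 0.4229, -0.0979,  0.2924])) 7.725
296 (np.float64(-1.0271347545222755), array([-1.265 ,  0.2506,  0.3211])) 8.0167
288 (np.float64(0.19621733532566887), array([ 0.3278, -0.3739, -0.765 ])) 8.3083
280 (np.float64(0.5972987870901957), array([ 0.6305, -0.1362, -0.0602])) 8.6
272 (np.float64(0.46985792033089346), array([ 0.4959, -0.7386,  0.7877])) 8.8917
264 (np.float64(-0.30344845467725284), array([-0.2857,  0.1847, -0.2974])) 9.1833
256 (np.float64(0.02078730387129823), array([ 0.0675,  0.1849, -0.7565])) 9.475
248 (np.float64(0.057620059786898756), array([-0.0708, -0.329 , -0.2384])) 9.7667
240 (np.float64(1.0352442344678277), array([ 0.8988, -0.5137, -0.3845])) 10.0583
232 (np.float64(-0.5744811102993164), array([-0.5939,  0.173 , -1.0968])) 10.35
224 (np.float64(-0.31757409954361293), array([-0.565 , -0.1041, -0.0342])) 10.6417
```

View pics/zd2.png

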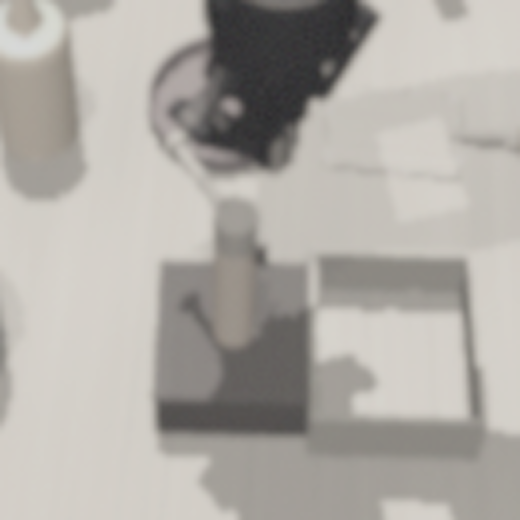

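The peg hasn't moved: its head is still at about (264,265) in side, and no force was felt. I'll check the heights.

```bash
python3 - <<'E'
from push import *
print(manip.get_position(),manip.get_ee_rot(),pose(224)[0],manip.get_width())
cam("wrist","w5")
zoom("s2",260,100,150,150,4,"zs2")
E
```

```text
[0.5445 0.1431 0.1711] [ 0.6241  1.4789 -0.6237] [0.5441 0.1432 0.171 ] 3.2473007086279804e-05
```

View pics/w5.png

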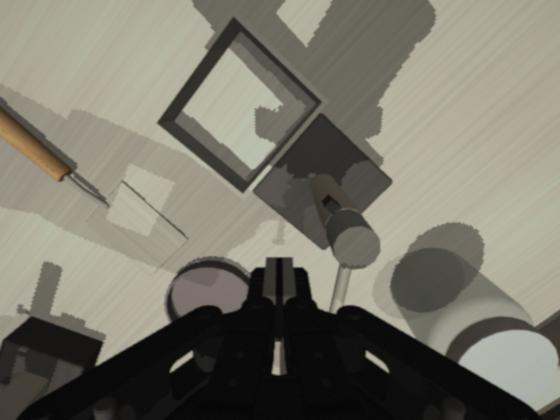

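View pics/zs2.png

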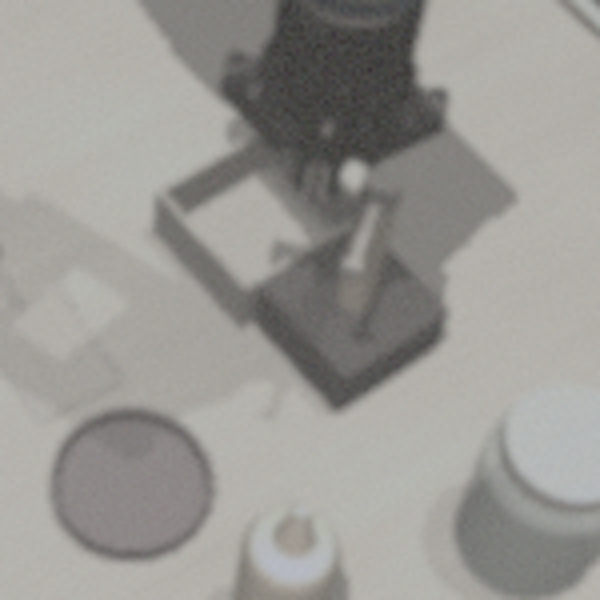

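```bash
python3 - <<'E'
from h import *
s=load("s1");d=load("d1");w5=load("w5");w3=load("w3");w4=load("w4")
H=[.5628,.1814,.1745]
for n,c in [("s",s),("d",d),("w5",w5)]: print(n,proj(c,H),proj(c,[.5993,.1333,.162]),"tip",proj(c,[.5445,.1431,.149]))
print(onz(w5,(356,246),.172))
print(tri((w5,(356,246)),(w3,(290,118.6)),(w4,(120+450/4.4,80+348/4.4))))
E
```

```text
s [356.3585 144.798 ] [348.5791 167.7272] tip [337.3454 152.9903]
d [277.289  282.7563] [262.3787 265.5319] tip [286.776  274.3299]
w5 [355.949  247.6883] [330.5252 330.672 ] tip [276.0743 251.9247]
[0.5634 0.1817 0.172 ]
(array([0.5627, 0.1815, 0.1734]), [np.float64(0.3915335994447552), np.float64(0.1258674147119737), np.float64(0.3232572324011686)])
```

```bash
python3 - <<'E'
from h import *
s=load("s1");d=load("d1");w5=load("w5")
for z in (.149,.155,.16,.165,.17,.18): print(z,proj(s,[.5445,.1431,z])*4-[1040,400],proj(d,[.5445,.1431,z])*4-[880,920],proj(w5,[.5445,.1431,z]))
zoom("w5",220,200,150,110,5,"zw5")
zoom("s2",310,110,70,60,9,"zs3",.4)
E
```

```text
0.149 [309.3814 211.9612] [267.1039 177.3196] [276.0743 251.9247]
0.155 [310.5362 206.0152] [267.4388 171.4302] [275.9812 256.538 ]
0.16 [311.5077 201.0133] [267.7205 166.4762] [275.8989 260.6163]
0.165 [312.4876 195.9679] [268.0046 161.4796] [275.812  264.9264]
0.17 [313.476  190.8786] [268.2912 156.4399] [275.7199 269.4889]
0.18 [315.4789 180.566 ] [268.8718 146.2288] [275.5187 279.4647]
```

View pics/zw5.png

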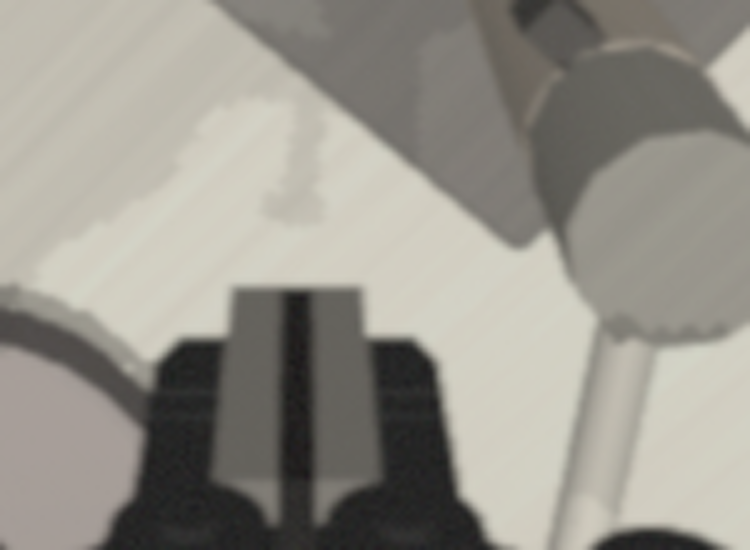

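View pics/zs3.png

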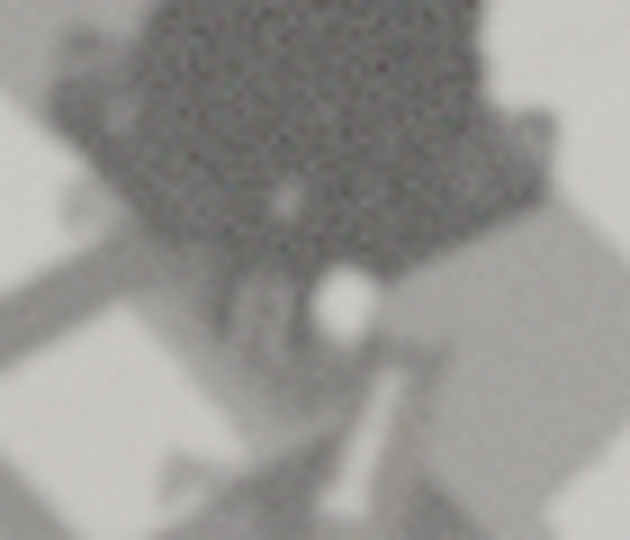

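```bash
python3 - <<'E'
from h import *
w=load("w5")
M=np.array(w["mount"])
for ax in (.003,.01,.016,.022):
    for zz in (-.011,0,.011):
        p=M[:3,:3].T@(np.array([ax,0,zz])-M[:3,3]); print(ax,zz,w["fx"]*p[0]/p[2]+w["cx"],w["fy"]*p[1]/p[2]+w["cy"])
s=load("s2");d=load("d2")
print(tri((s,(310+262/9,110+350/9)),(d,(220+275/4,230+168/4))))
w3=load("w3")
for P in ([.5993,.1333,.1605],[.5993,.1333,.15]): print(proj(w3,P),proj(s,P),proj(d,P),proj(w,P))
E
```

```text
0.003 -0.011 275.7847579552601 248.7393321300651
0.003 0 275.8339911813059 267.65420399610025
0.003 0.011 275.88119300933266 285.78863475912874
0.01 -0.011 275.9150363026092 243.18982399158557
0.01 0 275.9597148108132 261.48044361971785
0.01 0.011 276.00262021732715 279.0451856419014
0.016 -0.011 276.01873211167856 238.7726606788359
0.016 0 276.05993597002316 256.5590026461241
0.016 0.011 276.0995564255124 273.66184200491693
0.022 -0.011 276.1158129593414 234.63727697803282
0.022 0 276.153885152694 251.9455521464862
0.022 0.011 276.1905392158593 268.60912089420884
(array([0.5421, 0.1462, 0.1623]), [np.float64(1.8840662793289447), np.float64(1.884066279329106)])
[322.8295 164.7735] [348.4897 168.0908] [262.3889 265.9094] [330.1292 328.97  ]
[321.5559 163.1543] [347.8708 170.6094] [262.4596 268.5256] [327.5188 317.7505]
```

```bash
sed -i 's/r=.040;off=.0145;Z=.171/r=.042;off=.0145;Z=.158/; s/A=np.array(.*);r/A=np.array([.5627,.1815]);r/' push.py; python3 - <<'E'
from push import *
P,o=pose(307.,.010)
p=manip.get_position();manip.servo_line(np.r_[p[:2],.22],rate=.2)
manip.move_to(P+[0,0,.06],o);manip.servo_line(P,o,rate=.15);print(F(307),manip.get_time())
cam("side","d3");cam("wrist","w6")
for ph in np.arange(304,270,-8):
    manip.servo_line(*pose(ph),rate=.08); f=F(ph);print(ph,f,manip.get_time())
    if abs(f[0])>15: break
cam("side","d4");cam("wrist","w7")
zoom("d3",220,230,100,100,4,"a");zoom("d4",220,230,100,100,4,"b")
cv2.imwrite("pics/ab2.png",np.hstack([cv2.imread("pics/a.png"),cv2.imread("pics/b.png")]))
E
```

```text
(np.float64(-0.20383918388671166), array([ 0.1178, -0.4951,  0.0475])) 13.0333
304 (np.float64(-0.014441855322562024), array([-0.2943,  0.4105,  0.173 ])) 13.4333
296 (np.float64(0.5758149234895601), array([0.3129, 0.6719, 0.356 ])) 13.725
288 (np.float64(1.385084271746364), array([ 1.6051, -0.4579,  0.4443])) 14.0167
280 (np.float64(0.5524366794439427), array([0.3983, 0.9227, 0.6888])) 14.3083
272 (np.float64(0.10808812158209331), array([ 0.1234, -0.4359, -0.2874])) 14.6
```

View pics/ab2.png

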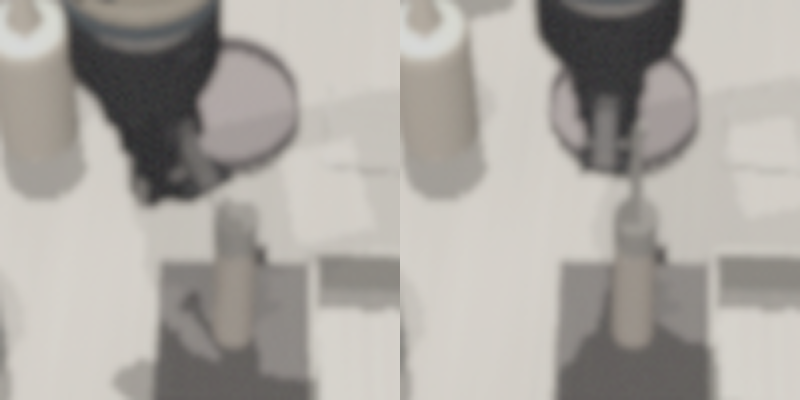

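View pics/w7.png

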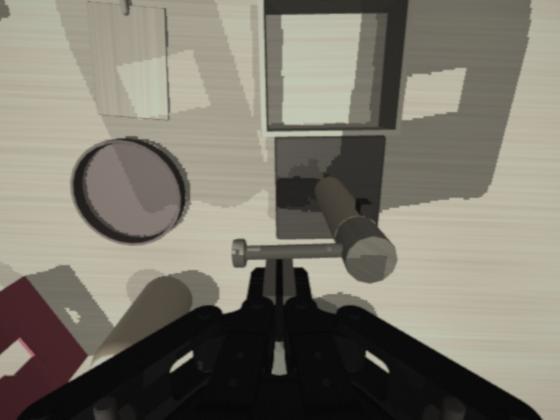

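The lower pass worked: in w7 the shank runs from (365,255) to (238,252) against the fingers, following the push. I'll continue in small steps near the stop.

```bash
python3 - <<'E'
from push import *
for ph in list(np.arange(264,204,-8))+list(np.arange(206,166,-1.5)):
    manip.servo_line(*pose(ph),rate=.08 if ph>206 else .03); f=F(ph)
    if ph<207: print(ph,round(f[0],2),f[1],round(manip.get_time(),2))
    if abs(f[0])>8: break
cam("side","d5");cam("wrist","w8");cam("scene","s5")
zoom("d5",220,230,130,100,4,"zd5")
E
```

```text
206.0 1.48 [ 0.5696 -1.3703 -0.0916] 17.28
204.5 2.6 [ 0.9679 -2.4148  0.0078] 17.53
203.0 1.9 [ 0.6095 -1.81    0.2744] 17.78
201.5 2.17 [ 1.028  -1.9313  0.6344] 18.03
200.0 1.31 [ 0.7855 -1.1054 -0.1542] 18.28
198.5 1.74 [ 0.5308 -1.6603 -0.482 ] 18.53
197.0 2.21 [ 0.9815 -2.0143 -0.1641] 18.78
195.5 2.29 [ 0.8587 -2.134   0.107 ] 19.03
194.0 2.06 [ 1.174  -1.8277 -0.2216] 19.28
192.5 1.97 [ 0.6132 -1.8796  0.5702] 19.53
191.0 1.71 [-0.0643 -1.7509 -1.007 ] 19.78
189.5 2.21 [-0.4259 -2.3114  0.2293] 20.03
188.0 1.02 [-0.4121 -1.0854 -1.1392] 20.28
186.5 0.93 [-0.2427 -0.9674  0.5401] 20.53
185.0 2.2 [ 0.011  -2.2106 -1.0017] 20.78
183.5 2.41 [-0.0634 -2.423  -0.3816] 21.03
182.0 6.69 [ 0.5035 -6.6716  0.6077] 21.28
180.5 11.44 [  1.6001 -11.4286   1.0303] 21.53
```

View pics/w8.png

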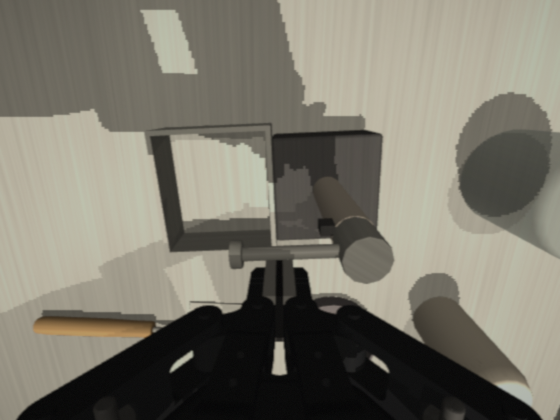

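View pics/zd5.png

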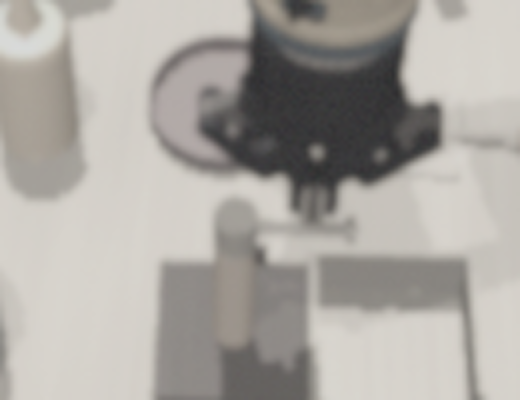

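```bash
python3 - <<'E'
from push import *
P,o=pose(181,.03)
manip.servo_line(P,o,rate=.15)
o=ori([0,0,-1],[1,0,0])
manip.servo_line(P+[0,0,.09],rate=.25)
manip.move_to((.45,.10,.27),o);cam("wrist","w9")
manip.servo_line((.58,.10,.27),o,rate=.25);cam("wrist","w10");cam("scene","s6");cam("side","d6")
print(manip.get_time())
zoom("w9",0,0,560,420,1.4,"zw9");zoom("w10",0,0,560,420,1.4,"zw10")
E
```

```text
23.8333
```

View pics/zw9.png

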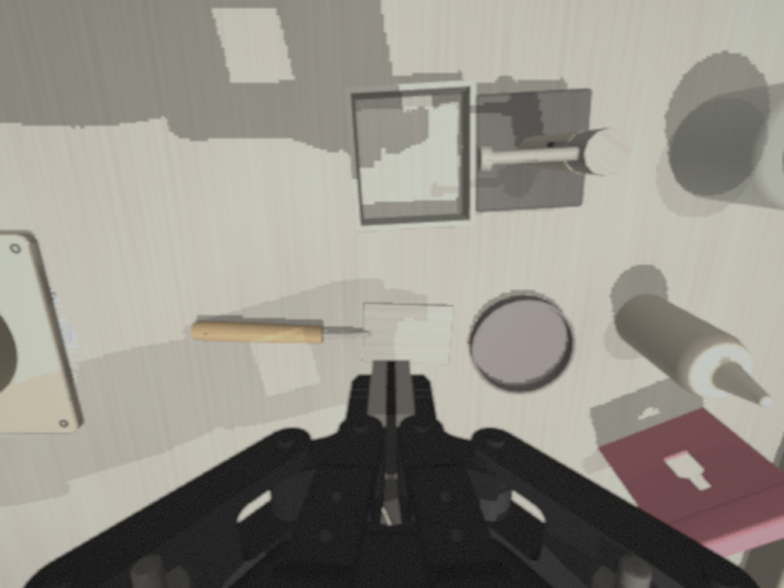

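View pics/zw10.png

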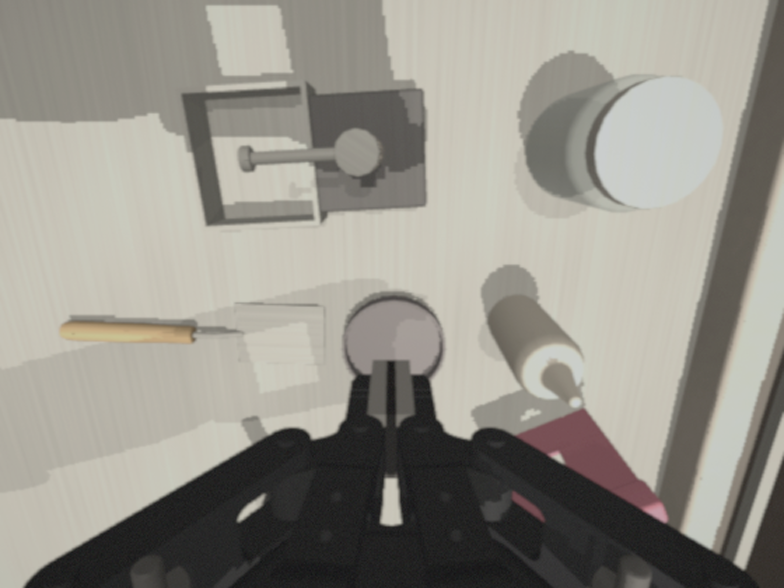

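```bash
python3 - <<'E'
from h import *
zoom("w9",330,80,130,60,6,"a");zoom("w10",160,80,130,60,6,"b")
cv2.imwrite("pics/pq.png",np.vstack([cv2.resize(cv2.imread(f"pics/{k}.png"),(780,360))[:300] if 0 else cv2.imread(f"pics/{k}.png")[:,:780] for k in "ab"])[:600*2][:720])
im=cv2.imread("pics/pq.png");cv2.imwrite("pics/pq.png",cv2.resize(im,(650,600)));print(im.shape)
zoom("d6",270,270,60,40,10,"zd6")
E
```

```text
(720, 780, 3)
```

View pics/pq.png

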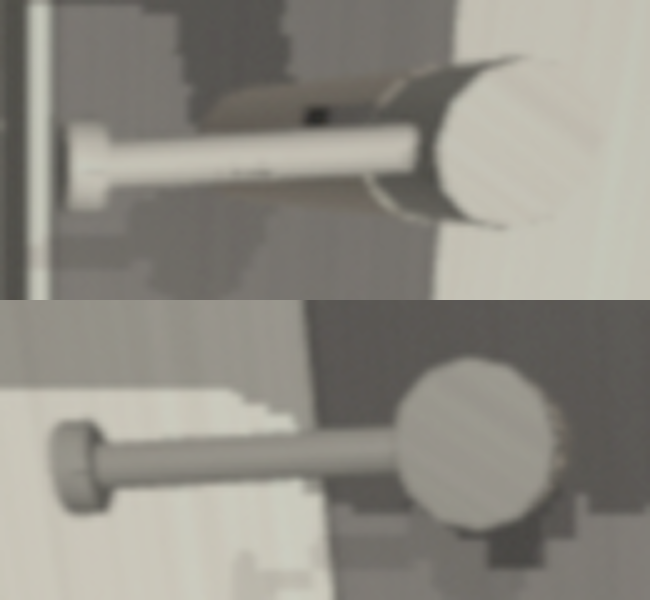

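View pics/zd6.png

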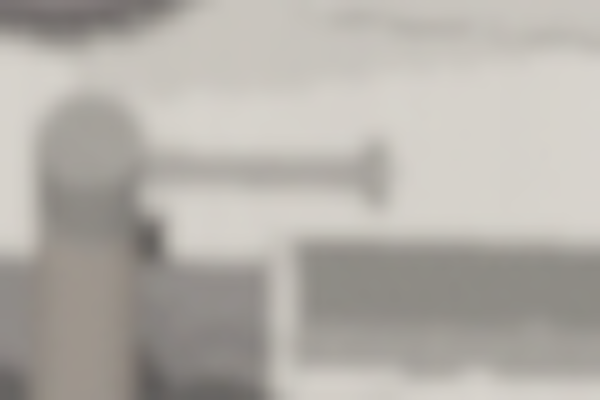

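```bash
python3 - <<'E'
from h import *
a=load("w9");b=load("w10");d=load("d6")
h=tri((a,(434,108.6)),(b,(255,108.6)));e=tri((a,(347.2,113.2)),(b,(176,113.5)))
print(h,e);v=e[0]-h[0];print(np.degrees(np.arctan2(v[1],v[0])),np.hypot(*v[:2]))
h2=tri((a,(434,108.6)),(b,(255,108.6)),(d,(279,284.5)));e2=tri((a,(347.2,113.2)),(b,(176,113.5)),(d,(307.4,287.3)));print(h2,e2)
# pixel line direction of the shank top/bottom edges -> direction by casting at shank z
for c,p,q in [(a,(330+105/5,80+164/5),(330+415/5,80+146/5)),(b,(160+110/5,80+164/5),(160+395/5,80+150/5))]:
    P=onz(c,p,.158);Q=onz(c,q,.158);print(P,Q,np.degrees(np.arctan2(*(P-Q)[1::-1])))
E
```

```text
(array([0.5631, 0.1814, 0.1756]), [np.float64(0.0633623411515007), np.float64(0.06336234115150088)]) (array([0.5023, 0.178 , 0.1659]), [np.float64(0.0545011829293625), np.float64(0.05450118292936718)])
-176.74283405066026 0.06088977622671324
(array([0.562 , 0.1821, 0.1725]), [np.float64(2.4474474151412466), np.float64(1.101462052618569), np.float64(3.4351571665319534)]) (array([0.501 , 0.1784, 0.162 ]), [np.float64(2.1514057958700046), np.float64(0.5158335968188611), np.float64(2.3593098629407714)])
[0.5069 0.1782 0.158 ] [0.5551 0.1809 0.158 ] -176.7835467811871
[0.5045 0.1783 0.158 ] [0.5493 0.1805 0.158 ] -177.27906499779567
```

Peg points at 183.1° with the head 61 mm out, so it's at its stop. The first pass clearing the shank doesn't agree with my height estimate. I'll check where the fingertips really are, using the side and scene views at the current pose.

```bash
python3 - <<'E'
from h import *
s=load("s6");d=load("d6")
for z in (.248,.258,.268):print(proj(s,[.58,.10,z]),proj(d,[.58,.10,z]))
u=proj(s,[.58,.1,.255]).astype(int);v=proj(d,[.58,.1,.255]).astype(int);print(u,v)
zoom("s6",u[0]-25,u[1]-30,50,50,8,"a",.4);zoom("d6",v[0]-25,v[1]-30,50,50,8,"b",.4)
cv2.imwrite("pics/tips.png",np.hstack([cv2.imread("pics/a.png"),cv2.imread("pics/b.png")]))
E
```

```text
[336.1802 145.7425] [272.5773 230.0263]
[336.7122 142.8748] [272.597  227.0315]
[337.2546 139.9509] [272.617  223.9822]
[336 143] [272 227]
```

View pics/tips.png

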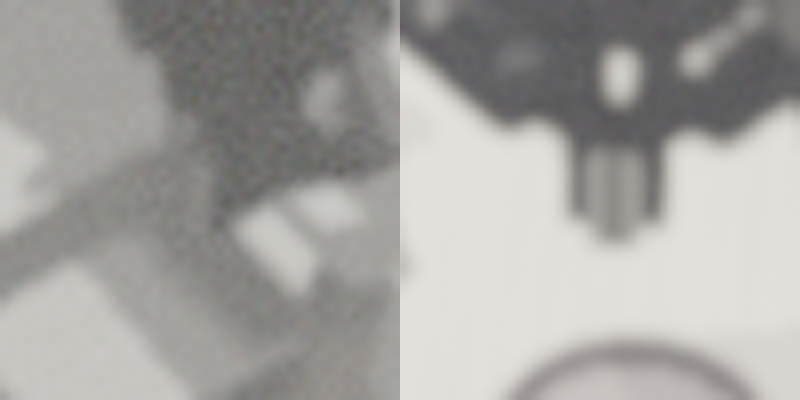

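The side view puts the shut fingertips only about 5 mm ahead of the TCP, not 22 mm. That explains the first pass: the tip was near z = 0.167 and the shank top is about 0.164. I'll allow for both figures. Next is a wide-baseline look at the stud post for the stud-to-peg height difference.

```bash
python3 - <<'E'
from h import *
from rig import manip
o=ori([0,0,-1],[1,0,0])
manip.command_gripper(.048,40)
manip.move_to((.56,-.284,.27),o);cam("wrist","w11")
manip.servo_line((.43,-.284,.27),o,rate=.25);cam("wrist","w12")
print(manip.get_time(),manip.get_width())
for t in("w11","w12"):
    c=load(t);print(proj(c,[.4976,-.204,.166]))
E
```

```text
26.55 0.04790936054241518
[194.2868 111.9195]
[363.2341 110.3443]
```

```bash
python3 - <<'E'
from h import *
zoom("w11",130,70,130,100,6,"a");zoom("w12",290,70,130,100,6,"b")
E
```

```text
(no output)
```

View pics/a.png

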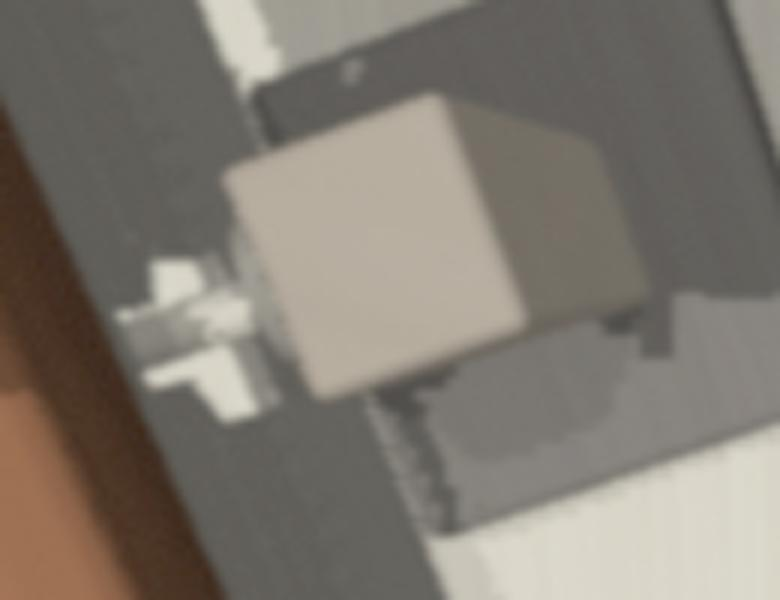

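View pics/b.png

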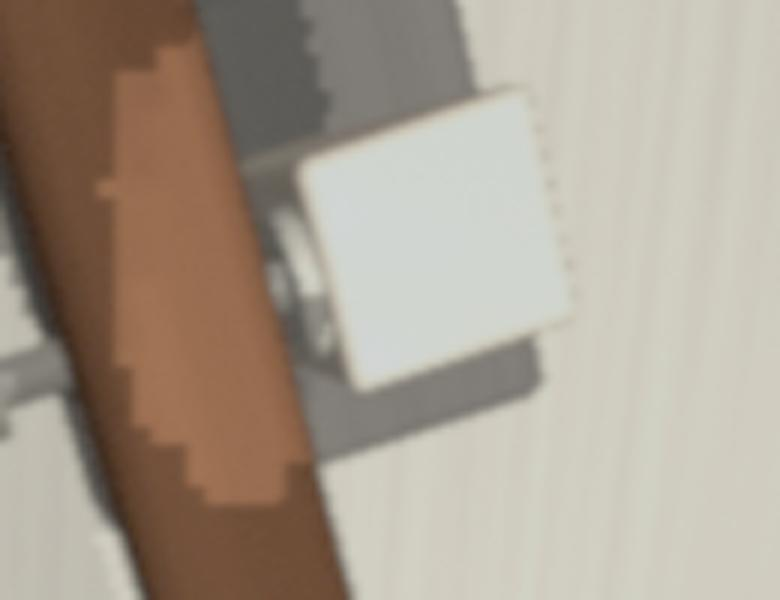

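```bash
python3 - <<'E'
from h import *
a=load("w11");b=load("w12")
p1=[(225,175),(438,95),(524,325),(322,400)];p2=[(300,165),(524,88),(572,318),(362,388)]
T=np.array([tri((a,(130+x/6,70+y/6)),(b,(290+u/6,70+v/6)))[0] for (x,y),(u,v) in zip(p1,p2)]);print(T,T.mean(0))
ang=lambda v:np.degrees(np.arctan2(v[1],v[0]))
print(ang(T[0]-T[1]),ang(T[3]-T[2]),ang(T[0]-T[3])+90,ang(T[1]-T[2])+90, np.linalg.norm(T[0]-T[1]),np.linalg.norm(T[2]-T[1]))
# same with hub from 5 views
print(tri(*[(load(t),p) for t,p in [("w3",(290,118.6)),("w4",(222.3,159.1)),("w9",(434,108.6)),("w10",(255,108.6))]]))
E
```

```text
[[ 0.4789 -0.1949  0.168 ]
 [ 0.506  -0.1858  0.1677]
 [ 0.5149 -0.213   0.1677]
 [ 0.4885 -0.222   0.1685]] [ 0.4971 -0.2039  0.168 ]
-161.39432888209652 -161.20125116122335 199.52942943738321 198.10763031248126 0.028586497608875376 0.028647442976717327
(array([0.563 , 0.1815, 0.1756]), [np.float64(0.24629950872455675), np.float64(0.07963828573290689), np.float64(0.11540578394080926), np.float64(0.11121414308452283)])
```

The stud post top is at 0.168 and the hub top at 0.1756 by the same method, so the peg is about 7.6 mm higher than the stud. Now the grasp.

```bash
python3 - <<'E'
from h import *
from rig import manip
a=np.radians(18.8);o=ori([0,0,-1],[np.cos(a),np.sin(a),0])
xy=[.4605,-.2163]
manip.move_to((*xy,.26),o);manip.servo_line((*xy,.215),o,rate=.1);print(manip.get_contact_force())
manip.servo_line((*xy,.197),o,rate=.05);print(manip.get_contact_force())
manip.command_gripper(0.0,40);print(manip.get_width(),manip.get_contact_force(),manip.get_position(),manip.get_time())
cam("wrist","w13");cam("side","d13");cam("scene","s13")
zoom("d13",280,110,90,100,5,"a");zoom("s13",140,130,110,100,5,"b")
cv2.imwrite("pics/g.png",cv2.resize(np.hstack([cv2.imread("pics/a.png"),cv2.resize(cv2.imread("pics/b.png"),(450,500))]),(800,444)))
E
```

```text
[-0.0143 -0.8985  0.2172]
[0.049  0.5664 0.1667]
0.02086379230470394 [ 0.5441 -0.1099  1.604 ] [ 0.4609 -0.2164  0.1974] 28.4083
```

View pics/g.png

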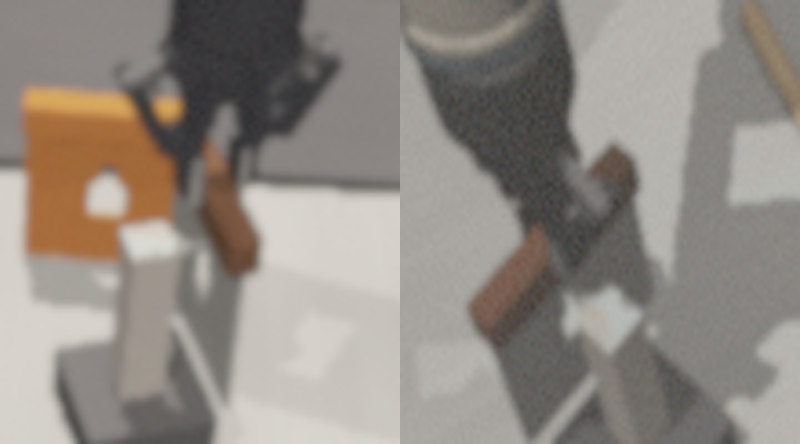

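View pics/w13.png

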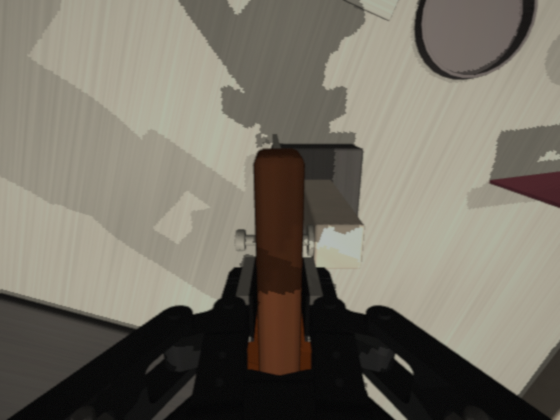

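Gripped at 21 mm, square to the bar. I'll slide it up 30.5 mm in steps while watching the force.

```bash
python3 - <<'E'
from h import *
from rig import manip
manip.command_gripper(0.0,60)
p0=np.array(manip.get_position())
for dz in (.006,.014,.022,.0305):
    manip.servo_line([.4605,-.2163,.197+dz],rate=.05);manip.hold(.05);print(dz,manip.get_contact_force(),manip.get_width(),manip.get_position())
cam("wrist","w14");cam("side","d14");cam("scene","s14")
zoom("d14",280,110,90,100,5,"a");zoom("s14",140,130,110,100,5,"b")
cv2.imwrite("pics/g2.png",cv2.resize(np.hstack([cv2.imread("pics/a.png"),cv2.resize(cv2.imread("pics/b.png"),(450,500))]),(800,444)))
print(manip.get_time())
E
```

```text
0.006 [-0.5914 -0.559  -3.3395] 0.02024873820976438 [ 0.46   -0.2161  0.2026]
0.014 [ 1.1304  0.8671 -2.9375] 0.020586869341033105 [ 0.4606 -0.2164  0.2112]
0.022 [ 0.0655  0.0992 -2.955 ] 0.02050943160772786 [ 0.4606 -0.2164  0.2192]
0.0305 [ 0.4251 -0.0259 -2.9277] 0.020754500340938262 [ 0.4606 -0.2164  0.2277]
30.325
```

View pics/g2.png

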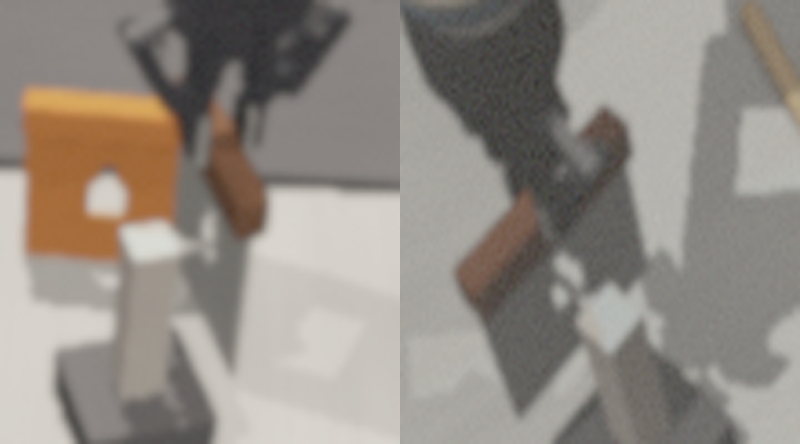

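```bash
python3 - <<'E'
from h import *
from rig import manip
a=np.radians(198.8);u=np.array([np.cos(a),np.sin(a),0]);P=np.array([.4605,-.2163,.2275])
for k in (.008,.016,.024,.032,.04,.07):
    manip.servo_line(P+u*k,rate=.06 if k<.05 else .15);f=np.array(manip.get_contact_force());print(k,f,f@u)
    if abs(f@u)>6: print("STOP");break
print(manip.get_position(),manip.get_time())
cam("scene","s15");cam("wrist","w15");cam("side","d15")
zoom("d15",280,100,120,110,5,"a")
E
```

```text
0.008 [-0.4348 -0.1366 -2.5923] 0.45559246633214195
0.016 [ 0.9706 -0.0184 -3.2568] -0.9128388323912399
0.024 [-0.0775  0.5116 -3.2227] -0.09146420138839834
0.032 [ 0.5241  0.6319 -4.4208] -0.6997793819360919
0.04 [-0.2183  0.212  -4.0407] 0.1382930199248743
0.07 [ 0.1664  0.0464 -3.5987] -0.17244765403731493
[ 0.3939 -0.239   0.2276] 32.0917
```

View pics/a.png

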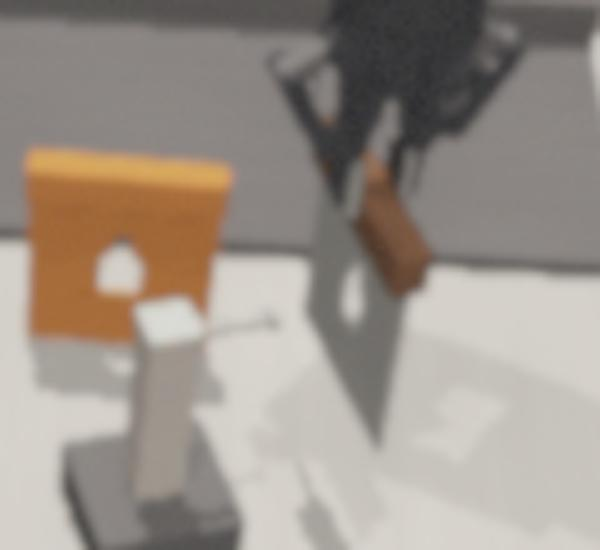

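View pics/w15.png

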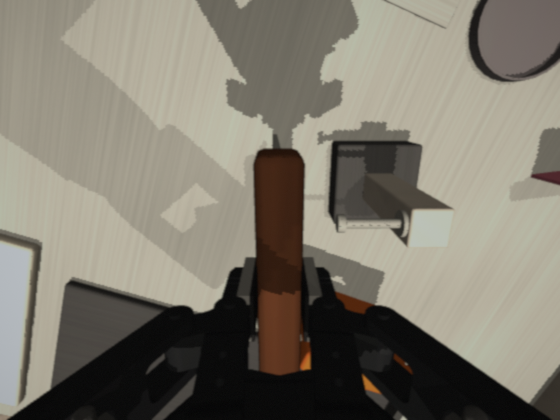

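```bash
cat > hang.py <<'E'
from h import *
from rig import manip
A=np.array([.563,.1815,0]);a=np.radians(183.1);u=np.array([np.cos(a),np.sin(a),0])
o=ori([0,0,-1],-u)
def at(r,z): return A+u*r+[0,0,z]
ZH=.2046
E
python3 - <<'E'
from hang import *
p=np.array(manip.get_position())
manip.servo_line(p+[0,0,.045],rate=.2)
manip.move_to(at(.110,.275),o);print(manip.get_time(),manip.get_width(),manip.get_contact_force())
manip.servo_line(at(.110,ZH+.0305),o,rate=.1)
print(manip.get_position(),at(.11,ZH+.0305),manip.get_width(),manip.get_time())
cam("wrist","w16");cam("side","d16");cam("scene","s16")
zoom("d16",230,200,130,110,6,"a");zoom("s16",290,70,120,110,6,"b")
E
```

```text
34.1583 0.020260248017890115 [ 0.2662  0.3832 -2.5196]
[0.4535 0.1752 0.2352] [0.4532 0.1756 0.2351] 0.020105535187123335 34.7083
```

View pics/w16.png

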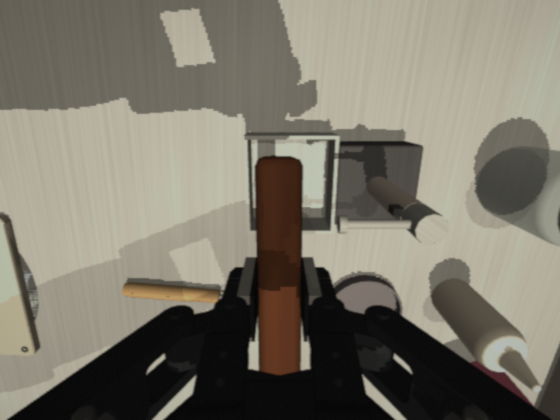

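View pics/a.png

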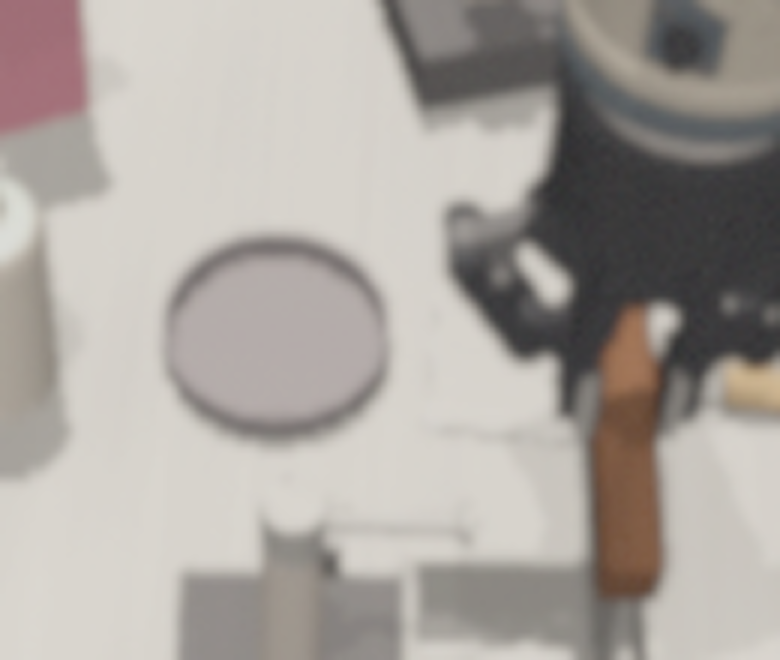

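View pics/b.png

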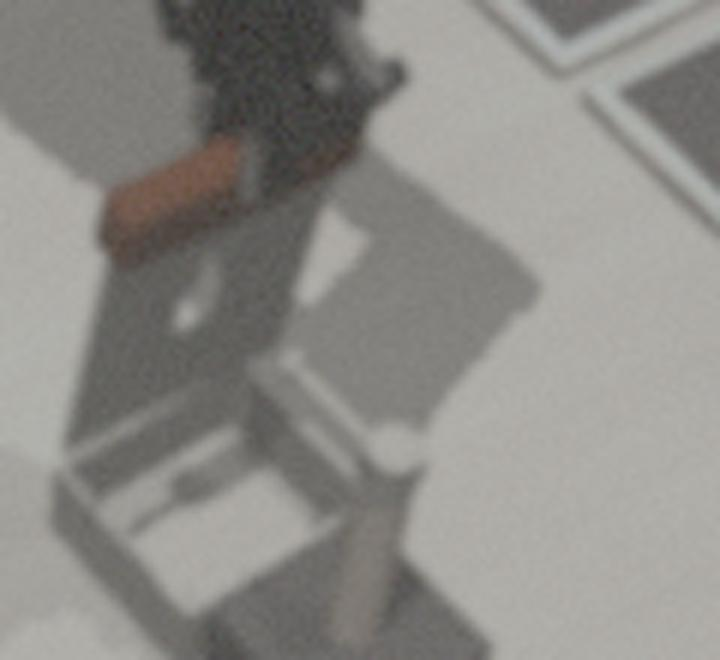

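```bash
python3 - <<'E'
from hang import *
s=load("s16");d=load("d16")
for z in (.158,.1636): print(z,[((proj(s,at(r,z))-[290,70])*6).round() for r in (0,.061,.11)],[((proj(d,at(r,z))-[230,200])*6).round() for r in (0,.061)])
# keyhole at present by model: TCP z .2352 ; stud .156/.154 vs grip z ->slot
for zz in (.2351+.0015-.0425-.0305-.012,.2351-.0425-.0305,.2351-.0425): print(zz,((proj(s,at(.11,zz))-[290,70])*6).round())
zoom("s16",305,90,50,50,12,"b",.8)
E
```

```text
0.158 [array([392., 474.]), array([295., 376.]), array([220., 301.])] [array([283., 521.]), array([455., 526.])]
0.1636 [array([394., 466.]), array([296., 367.]), array([221., 292.])] [array([283., 513.]), array([456., 517.])]
0.15159999999999998 [218. 311.]
0.1621 [221. 294.]
0.1926 [228. 244.]
```

View pics/b.png

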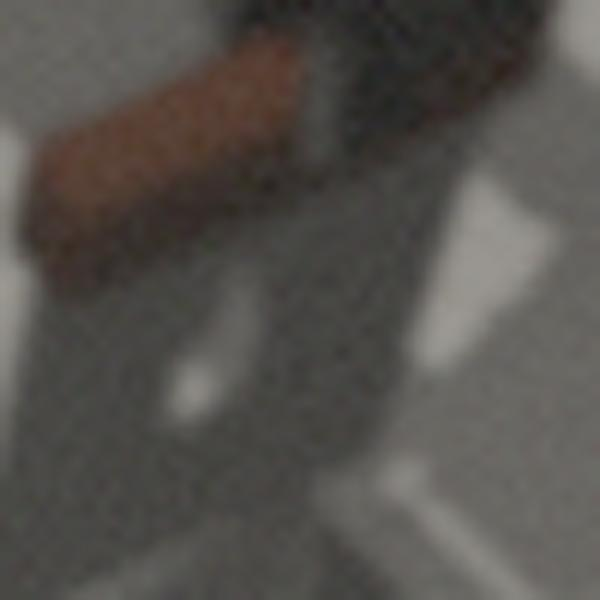

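The keyhole seems about 10 mm off my model, and the bar's end went from row 150 (w15) to 157 (w16). I'll check whether the scraper moved in the grip.

```bash
python3 - <<'E'
from hang import *
ims=[]
for t in("w13","w14","w15","w16"):
    im=cv2.imread(f"pics/{t}.png")[130:400,220:340];ims.append(cv2.resize((255*(im/255.)**.55).astype('uint8'),(200,450)))
    hsv=cv2.cvtColor(cv2.imread(f"pics/{t}.png"),cv2.COLOR_BGR2HSV);m=((hsv[...,0]<15)|(hsv[...,0]>170))&(hsv[...,1]>110)
    m[:,:240]=0;m[:,320:]=0
    r=np.where(m.sum(1)>20)[0];print(t,r.min(),r.max(),[ (k,np.where(m[k])[0][[0,-1]]) for k in (170,200,230,250)])
cv2.imwrite("pics/bars.png",np.hstack(ims))
s=load("s16");d=load("d16");v=np.array([-u[1],u[0],0])
for z in (.2351+.015,.2351-.015): print([proj(s,at(.11,z)+v*k).round(1) for k in(-.062,.062)],[proj(d,at(.11,z)+v*k).round(1) for k in(-.062,.062)])
E
```

```text
w13 149 373 [(170, array([255, 303])), (200, array([256, 303])), (230, array([256, 302])), (250, array([257, 301]))]
w14 149 373 [(170, array([255, 303])), (200, array([256, 303])), (230, array([256, 302])), (250, array([257, 301]))]
w15 150 373 [(170, array([255, 302])), (200, array([256, 302])), (230, array([256, 301])), (250, array([257, 301]))]
w16 158 373 [(170, array([256, 300])), (200, array([257, 300])), (230, array([257, 300])), (250, array([258, 299]))]
[array([351. ,  82.3]), array([309. , 105.6])] [array([336.2, 292.2]), array([331.9, 238.7])]
[array([349.2,  91.5]), array([308.2, 114.5])] [array([334.3, 300.1]), array([330.3, 247.3])]
```

View pics/bars.png

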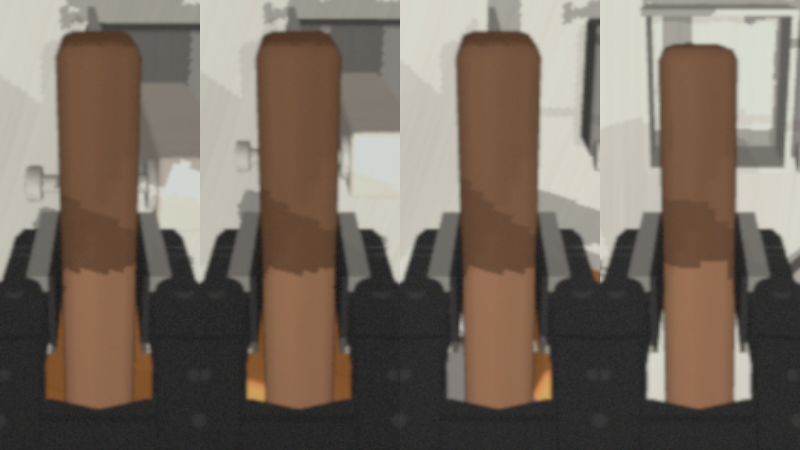

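```bash
python3 - <<'E'
from hang import *
M=np.array(load("w13")["mount"]);c=load("w13")
def pr(x,y,z):
    p=M[:3,:3].T@(np.array([x,y,z])-M[:3,3]);return np.array([c["fx"]*p[0]/p[2]+c["cx"],c["fy"]*p[1]/p[2]+c["cy"],p[2]])
for th in (0,3,6,8,10,12,15):
    t=np.radians(th)
    for off in (0,):
        x,z=-.015,-.062
        X=x*np.cos(t)-z*np.sin(t);Zz=x*np.sin(t)+z*np.cos(t)
        # width at row 170: find point on the top edge
        res=[]
        for zz in np.linspace(-.062,-.02,200):
            q=(x*np.cos(t)-zz*np.sin(t),x*np.sin(t)+zz*np.cos(t))
            l=pr(q[0],-.011,q[1]);r=pr(q[0],.011,q[1]);res.append((l[1],abs(r[0]-l[0])))
        res=np.array(res);o_=np.argsort(res[:,0])
        print(th,pr(X,0,Zz)[1],[np.interp(k,res[o_,0],res[o_,1]).round(1) for k in (170,200,230,250)])
zoom("s16",300,80,60,60,10,"b",.6);zoom("d16",300,220,60,80,7,"a2",.6)
E
```

```text
0 156.4437574835674 [np.float64(52.6), np.float64(51.0), np.float64(49.3), np.float64(48.3)]
3 153.6510925602376 [np.float64(51.4), np.float64(50.1), np.float64(48.8), np.float64(48.0)]
6 151.37185090649598 [np.float64(50.3), np.float64(49.3), np.float64(48.3), np.float64(47.8)]
8 150.12612100918665 [np.float64(49.6), np.float64(48.8), np.float64(47.9), np.float64(47.6)]
10 149.09101829386623 [np.float64(49.0), np.float64(48.3), np.float64(47.6), np.float64(47.4)]
12 148.25917494981545 [np.float64(48.4), np.float64(47.8), np.float64(47.3), np.float64(47.2)]
15 147.37618659646355 [np.float64(47.4), np.float64(47.2), np.float64(46.9), np.float64(46.9)]
```

View pics/b.png

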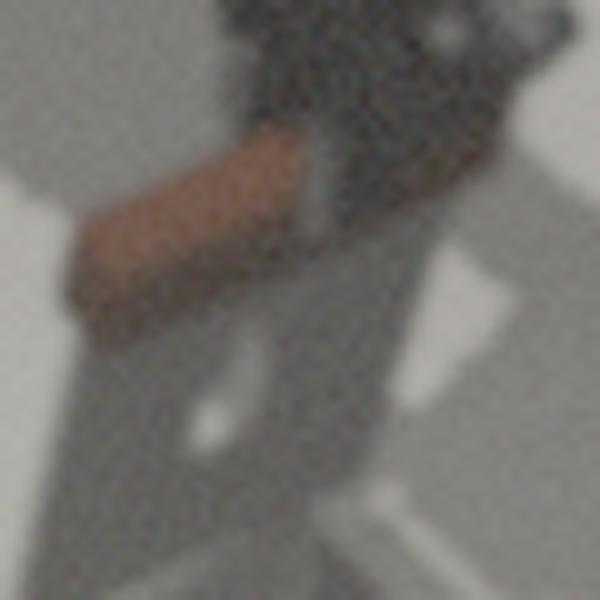

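View pics/a2.png

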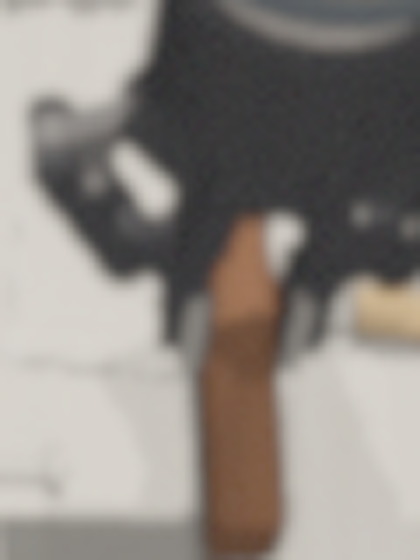

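```bash
python3 - <<'E'
from hang import *
s=load("s16");v=np.array([-u[1],u[0],0])
C=at(.11,.2351)
def pl(uv,off):  # off: toward +x (hub side)
    o_,d_=ray(s,uv);n=u;k=((C-u*off-o_)@n)/(d_@n);P=o_+k*d_-C;return np.array([P@v,P[2]])*1000
for nm,p,off in [("bladeL top",(308,114.5),.002),("bladeL low",(302.5,139),.002),("bladeR top",(344,104.5),.002),("bladeR low",(337.5,125),.002),
 ("bar hub-side lower L",(309.7,114.8),.011),("bar lower R",(349.5,95.5),.011),("bar upper L",(308.5,109),.011),("bar upper mid",(330.5,97),.011),("hole top",(325.5,111.5),.0),("hole wide c",(322.5,121),.0)]:
    print(nm,pl(p,off).round(1))
E
```

```text
bladeL top [ 64.4 -11.4]
bladeL low [ 75.9 -94.2]
bladeR top [-50.2 -51. ]
bladeR low [ -40.  -121.9]
bar hub-side lower L [67.  -2.3]
bar lower R [-53.6 -14.1]
bar upper L [72.1 20.4]
bar upper mid [ 8.9 19.4]
hole top [  7.8 -40.2]
hole wide c [ 13.7 -71. ]
```

```bash
python3 - <<'E'
from hang import *
zoom("s15",140,100,80,80,10,"b",.6);im=cv2.imread("pics/b.png");cv2.imwrite("pics/b15.png",cv2.resize(im,(600,600)))
E
```

```text
(no output)
```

View pics/b15.png

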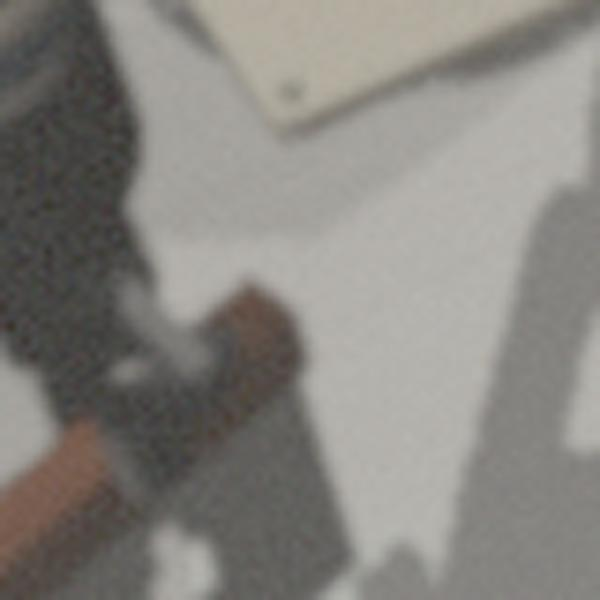

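```bash
python3 - <<'E'
from hang import *
zoom("s15",115,130,80,80,7.5,"b15",.6)
E
```

```text
(no output)
```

View pics/b15.png

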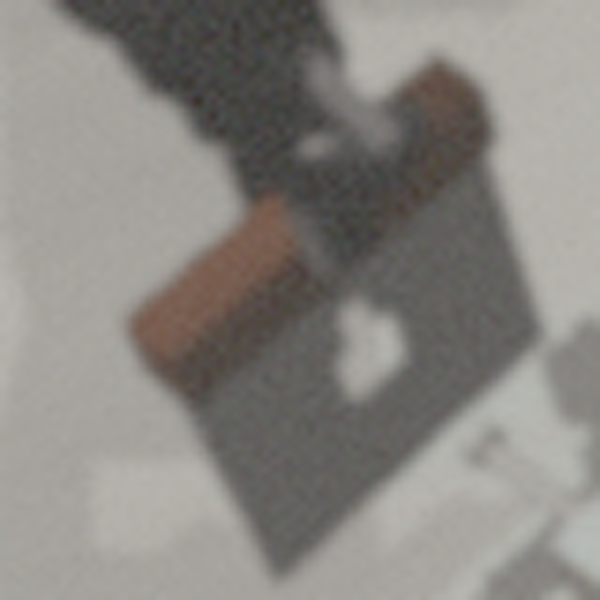

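```bash
python3 - <<'E'
from h import *
s=load("s15");a=np.radians(198.8);u=np.array([np.cos(a),np.sin(a),0]);v=np.array([-u[1],u[0],0])
C=np.array([.3939,-.239,.2276])
def pl(uv,off):
    o_,d_=ray(s,(115+uv[0]/7.5,130+uv[1]/7.5));k=((C-u*off-o_)@u)/(d_@u);P=o_+k*d_-C;return (np.array([P@v,P[2]])*1000).round(1)
for nm,p,off in [("bladeBL",(278,578),.002),("bladeBR",(540,330),.002),("bladeTL",(197,405),.002),("bladeTR",(488,160),.002),("bar low L",(197,398),.011),("bar low R",(492,145),.011),("bar up L",(160,362),.011),("hole top",(358,297),0),("wide L",(338,385),0),("wide R",(408,350),0),("wide bot",(360,402),0)]: print(nm,pl(p,off))
E
```

```text
bladeBL [  59.9 -120.1]
bladeBR [ -56.7 -117. ]
bladeTL [ 56.1 -22.1]
bladeTR [-59.3 -26.5]
bar low L [58.3 -6.6]
bar low R [-57.2  -9.1]
bar up L [62.6 17.4]
hole top [ -3.7 -37.9]
wide L [ 13.8 -65.5]
wide R [-11.9 -77. ]
wide bot [  9.7 -80.5]
```

In s15 the blade was upright and centred. In s16 it is tilted about 8° and shifted about 5 mm toward -y, so the fast move made it slip. I'll grip harder, then tilt and shift the tool to compensate and recheck.

```bash
cat >> hang.py <<'E'
v=np.array([-u[1],u[0],0])
def tilt(deg): return (R.from_rotvec(-u*np.radians(deg))*R.from_rotvec(o)).as_rotvec()
def pl(s,uv,off,C):
    o_,d_=ray(s,uv);k=((C-u*off-o_)@u)/(d_@u);P=o_+k*d_-C;return (np.array([P@v,P[2]])*1000).round(1)
E
python3 - <<'E'
from hang import *
manip.command_gripper(0.0,110)
T=at(.100,ZH+.032)-v*.004
manip.servo_line(T,tilt(7.5),rate=.02)
manip.hold(.2);print(manip.get_position(),T,manip.get_width(),manip.get_contact_force(),manip.get_time())
cam("scene","s17");cam("side","d17");cam("wrist","w17")
zoom("s17",295,75,75,75,8,"b17",.6)
E
```

```text
[0.4628 0.1803 0.2366] [0.4629 0.1801 0.2366] 0.01886595214376205 [ 0.5041 -0.2979 -3.5971] 35.9667
```

View pics/b17.png

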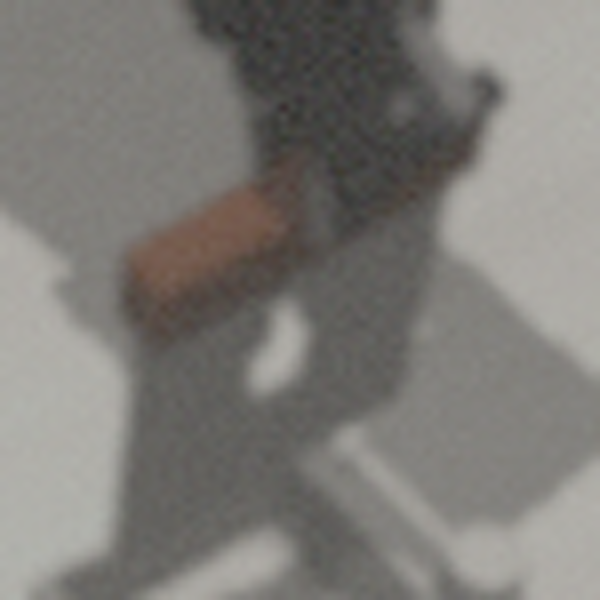

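View pics/w17.png

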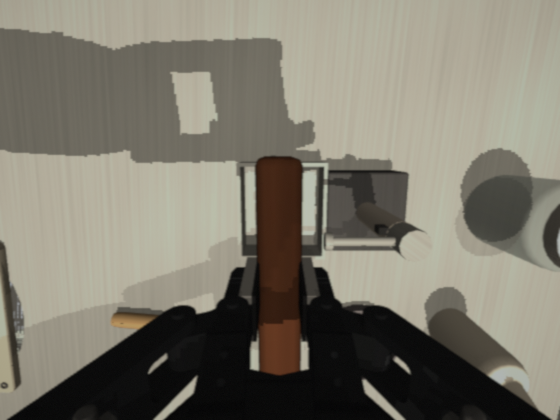

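```bash
python3 - <<'E'
from hang import *
s=load("s17");C=np.r_[at(.1,0)[:2],.2366]
g=lambda p:(295+p[0]/8,75+p[1]/8)
for nm,p,off in [("L top",(133,345),.002),("L low",(118,560),.002),("R top",(438,200),.002),("R low",(405,390),.002),("bar low L",(155,340),.011),("bar low R",(475,160),.011),("hole top",(285,297),0),("wide L",(248,385),0),("wide R",(308,345),0),("wide bot",(265,393),0)]: print(nm,pl(s,g(p),off,C))
print("head",pl(s,g((347,440)),-.061+.1,C))
for z in (.156,.1585,.1636):print((proj(s,at(.061,z))-[295,75])*8)
E
```

```text
L top [ 61.1 -18.4]
L low [  59.  -122.5]
R top [-56.5 -31.9]
R low [ -58.9 -121.9]
bar low L [60.9 -7.8]
bar low R [-58.9  -8.7]
hole top [  0.3 -39.8]
wide L [ 10.6 -73.1]
wide R [-12.8 -70.4]
wide bot [  2.7 -82.4]
head [  4.4 -65.2]
[352.187  465.6265]
[353.1552 460.4541]
[355.143  449.8349]
```

```bash
python3 - <<'E'
from hang import *
zoom("s17",325,115,42,42,14,"b18",.5)
E
```

```text
(no output)
```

View pics/b18.png

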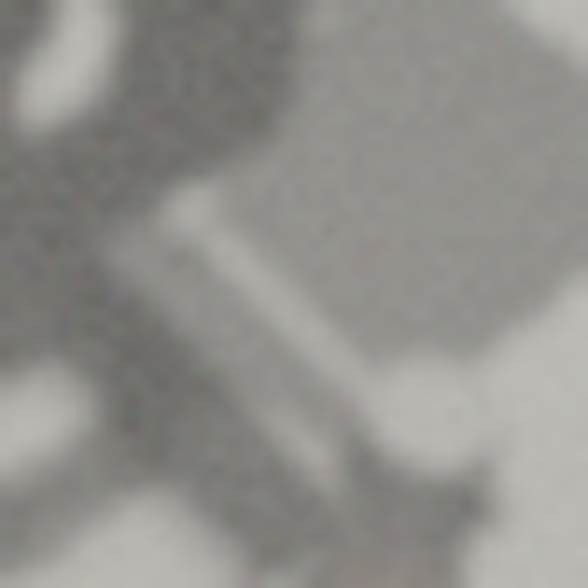

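The blade is upright now, and the wide hole's centre is about in line with the head, within 2 mm in height and lateral. I'll insert in steps with a force check.

```bash
python3 - <<'E'
from hang import *
ok=True
for r in (.09,.08,.072,.066,.060,.054,.048,.042,.035):
    T=at(r,ZH+.032)-v*.003
    manip.servo_line(T,tilt(7.5),rate=.05);f=np.array(manip.get_contact_force());print(r,f.round(2),(f@u).round(2),manip.get_width())
    if abs(f@u)>5 or np.hypot(*f[:2])>6: print("STOP");ok=False;break
print(manip.get_position(),manip.get_time())
cam("scene","s19");cam("side","d19");cam("wrist","w19")
zoom("s19",295,75,75,75,8,"b19",.6);zoom("d19",255,225,75,75,8,"c19",.6)
cv2.imwrite("pics/bc19.png",cv2.resize(np.hstack([cv2.imread("pics/b19.png"),cv2.imread("pics/c19.png")]),(800,400)))
E
```

```text
0.09 [ 0.2  -0.04 -2.97] -0.2 0.01885964378668518
0.08 [-0.45  0.99 -2.65] 0.4 0.01891671367393257
0.072 [-0.38  0.58 -3.19] 0.35 0.018677558398290932
0.066 [-0.45  0.32 -3.02] 0.43 0.018614701205708347
0.06 [ 0.31  0.93 -2.35] -0.36 0.01881452260748905
0.054 [ 0.46  0.32 -3.08] -0.48 0.01868981014112983
0.048 [-0.14  0.31 -2.54] 0.13 0.018746973980492968
0.042 [-0.44  0.41 -3.17] 0.41 0.018421823738477193
0.035 [-0.45  0.41 -3.39] 0.43 0.0187701319740936
[0.5283 0.1826 0.2366] 38.75
```

View pics/bc19.png

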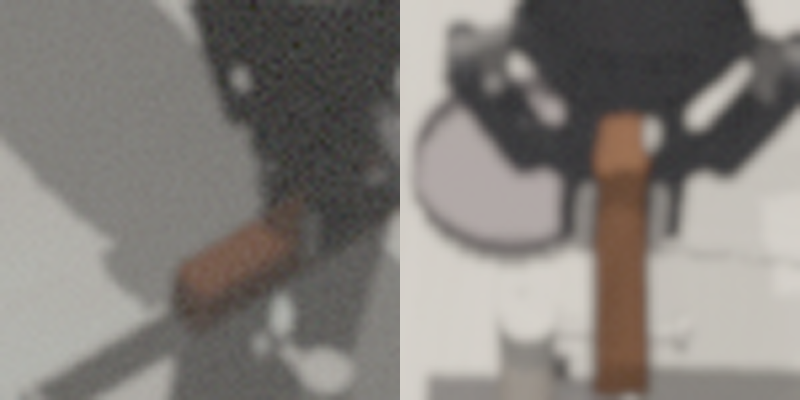

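View pics/w19.png

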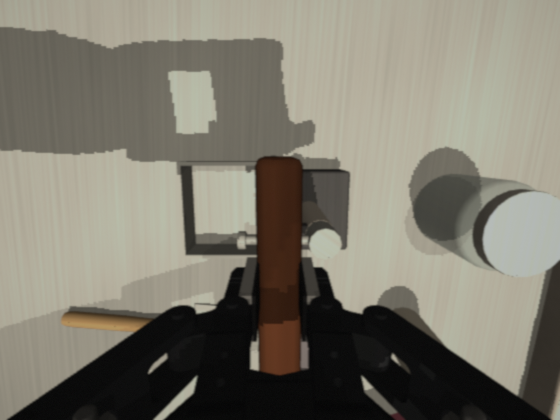

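The head is through: it shows at (240,241), left of the bar, with the hub to the right and no contact felt. Now lowering with a force guard.

```bash
python3 - <<'E'
from hang import *
z0=ZH+.032;d=0
def rf():
    return np.mean([manip.get_contact_force() for _ in range(1)],0)
for d in list(np.arange(.004,.0241,.004))+list(np.arange(.025,.0381,.001)):
    T=at(.035,z0-d)-v*.003
    manip.servo_line(T,tilt(7.5),rate=.05 if d<.024 else .02);f=rf();print(round(d,4),f.round(2),np.array(manip.get_torque()).round(2),manip.get_position()[2].round(4))
    if f[2]>2.5 or np.hypot(*f[:2])>8: print("contact");break
print(manip.get_position(),manip.get_time(),manip.get_width())
cam("scene","s20");cam("side","d20");cam("wrist","w20")
zoom("s20",295,75,75,75,8,"b19",.6);zoom("d20",255,225,75,75,8,"c19",.6)
cv2.imwrite("pics/bc20.png",cv2.resize(np.hstack([cv2.imread("pics/b19.png"),cv2.imread("pics/c19.png")]),(800,400)))
E
```

```text
0.004 [ 0.97  0.85 -3.33] [-0.12 -0.06 -0.03] 0.2322
0.008 [ 0.07 -0.87 -3.39] [-0.1  -0.06  0.05] 0.2282
0.012 [-0.34  0.76 -3.24] [-0.14 -0.01 -0.01] 0.2243
0.016 [-0.52  0.17 -3.41] [-0.12 -0.05  0.06] 0.2203
0.02 [ 0.46 -1.41 -2.55] [-0.13 -0.04  0.02] 0.2163
0.024 [-0.42  1.01 -3.48] [-0.12 -0.04 -0.02] 0.2124
0.025 [-0.23  0.53 -3.34] [-0.1   0.02 -0.01] 0.2116
0.026 [ 0.53 -0.2  -3.21] [-0.16  0.03  0.02] 0.2105
0.027 [-0.12 -0.01 -2.72] [-0.15 -0.03  0.02] 0.2095
0.028 [ 0.32  0.8  -3.2 ] [-0.15 -0.08  0.04] 0.2085
0.029 [0.12 0.28 1.41] [-0.06  0.26  0.04] 0.208
0.03 [-1.85 -1.2   8.04] [-0.04  0.59  0.09] 0.2076
contact
[0.5282 0.1828 0.2076] 42.0 0.018700576700748706
```

View pics/bc20.png

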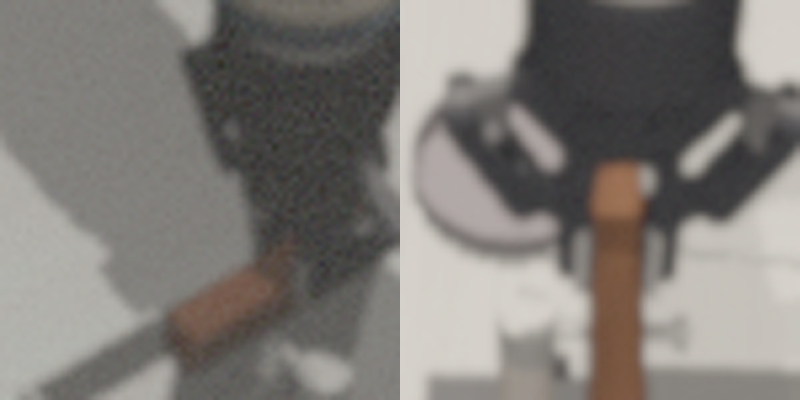

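View pics/w20.png

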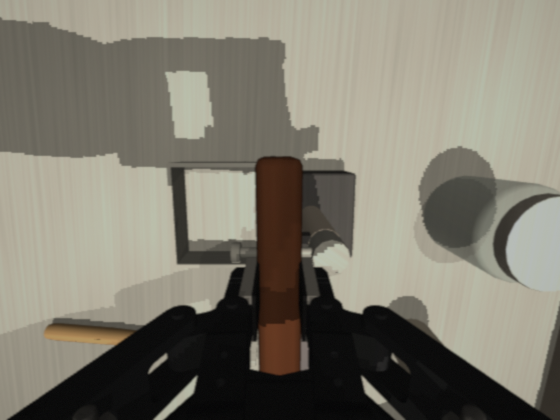

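Contact came after 28.6 mm of lowering, close to the 30 mm needed, and it was stiff: 0.4 mm more added 7 N. So it is at the slot's end, not on the shoulders. I'll hold, ease the press, release, and back off along the tool axis.

```bash
python3 - <<'E'
from hang import *
manip.hold(.3);print(manip.get_contact_force())
manip.servo_line(at(.035,ZH+.032-.0292)-v*.003,tilt(7.5),rate=.02);manip.hold(.3);print(manip.get_contact_force())
manip.command_gripper(0.03,20);manip.command_gripper(0.055,20);manip.hold(.2)
print(manip.get_width(),manip.get_contact_force(),manip.get_time())
cam("side","d21");cam("wrist","w21")
zoom("d21",255,225,75,75,8,"c21",.6)
E
```

```text
[-2.1425 -0.9407  7.9251]
[-1.2553 -0.9091  5.301 ]
0.05481772728596006 [ 0.0753  0.3369 -0.2764] 43.8333
```

View pics/w21.png

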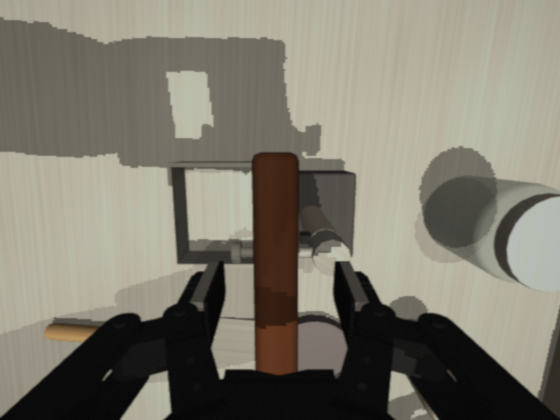

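View pics/c21.png

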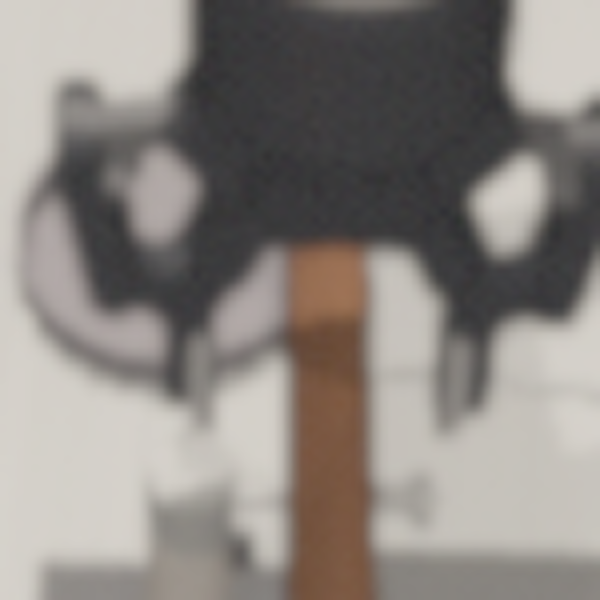

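```bash
python3 - <<'E'
from hang import *
p=np.array(manip.get_position());ax=R.from_rotvec(np.array(manip.get_ee_rot())).as_matrix()[:,0]
manip.servo_line(p-ax*.06,rate=.08);print(manip.get_contact_force())
manip.servo_line(p-ax*.13,rate=.15)
manip.servo_line(p-ax*.13+np.array([0,-.12,0.02]),rate=.2);manip.hold(.5)
cam("scene","s22");cam("side","d22");cam("wrist","w22");manip.hold(1.0);cam("scene","s23");cam("side","d23")
print(manip.get_time(),np.abs(load("s22")["image"].astype(int)-load("s23")["image"]).max(2)[110:190,300:380].max())
zoom("s23",295,85,75,75,8,"b",.6);zoom("d23",255,235,75,75,8,"c",.6)
cv2.imwrite("pics/bc23.png",cv2.resize(np.hstack([cv2.imread("pics/b.png"),cv2.imread("pics/c.png")]),(800,400)))
E
```

```text
[-0.1084 -0.4134  0.3367]
47.9583 16
```

View pics/bc23.png

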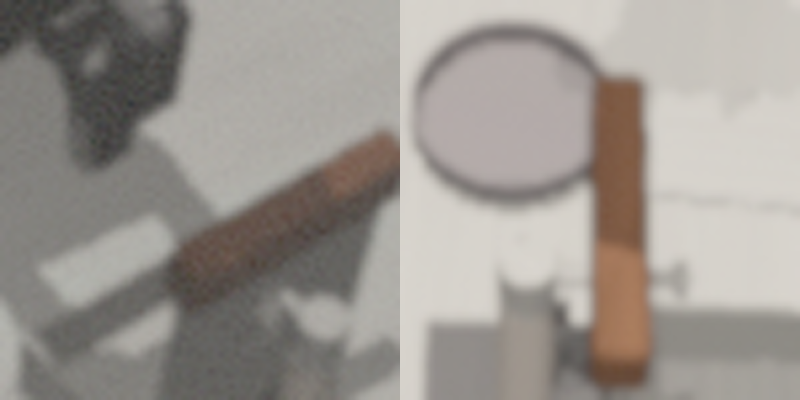

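View pics/w22.png

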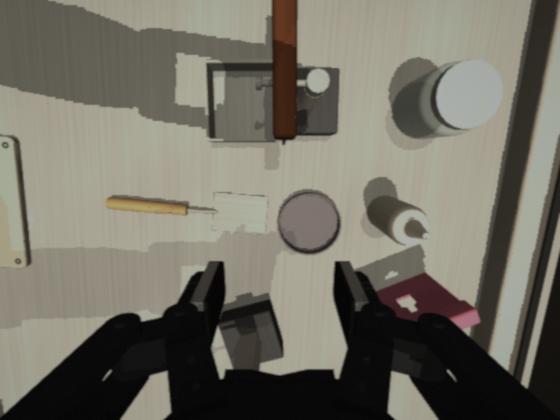

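```bash
python3 - <<'E'
from hang import *
zoom("s23",305,85,75,60,10,"b",.5)
w=load("w22")
h=onz(w,(318,80),.1756);e=onz(w,(261.5,85),.1636);dv=e-h;print(h,e,np.degrees(np.arctan2(dv[1],dv[0]))%360)
E
```

```text
[0.5628 0.1816 0.1756] [0.505  0.1761 0.1636] 185.48980788319014
```

View pics/b.png

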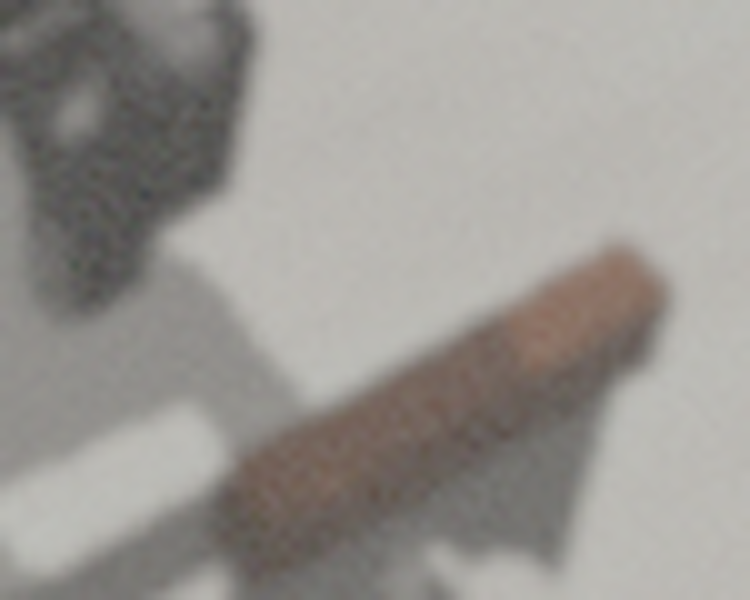

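That reading gives the peg 185.5° against the 183.1° stop, but a 1 px pick changes it by 2°. I'll measure it more closely.

```bash
python3 - <<'E'
from hang import *
zoom("w22",195,50,160,100,5,"c",.45)
s=load("s23");C=at(.035,.2)
print([pl(s,(305+x/10,85+y/10),off,C) for x,y,off in ((262,585,.011),(640,372,.011),(240,520,.011),(665,300,.011))])
E
```

```text
[array([60.2,  0. ]), array([-55.5,  -5.6]), array([70.5, 31.5]), array([-57.5,  18.6])]
```

View pics/c.png

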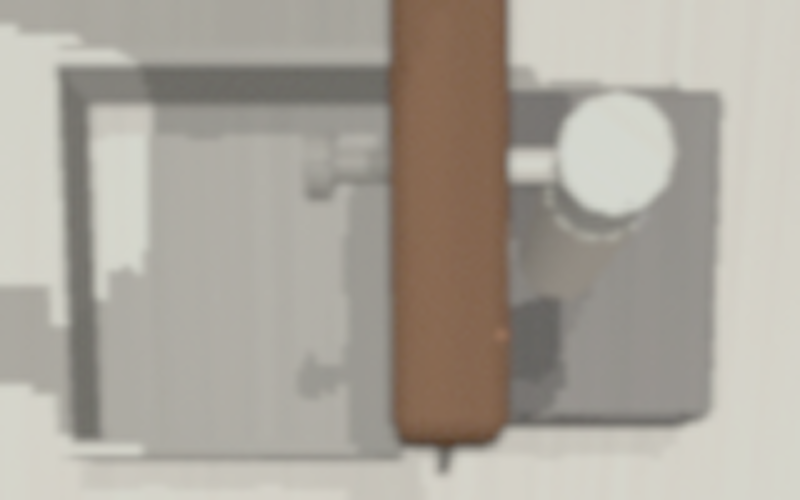

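```bash
python3 - <<'E'
from hang import *
w=load("w22");g=lambda x,y:(195+x/5,50+y/5)
for a,b in (((530,165),(362,161)),((530,164),(362,158)),((530,165),(320,168))):
    P=onz(w,g(*a),.1616);Q=onz(w,g(*b),.1616);print(P,Q,np.degrees(np.arctan2(*(Q-P)[1::-1]))%360)
P=onz(w,g(708,418),.046);Q=onz(w,g(515,425),.046);print("foot near edge",np.degrees(np.arctan2(*(Q-P)[1::-1]))%360)
P=onz(w,g(718,92),.046);Q=onz(w,g(515,90),.046);print("foot far edge",np.degrees(np.arctan2(*(Q-P)[1::-1]))%360)
E
```

```text
[0.5466 0.1808 0.1616] [0.511  0.1796 0.1616] 181.8660995124152
[0.5466 0.181  0.1616] [0.511  0.1802 0.1616] 181.22393468935874
[0.5466 0.1808 0.1616] [0.5022 0.1777 0.1616] 183.92440481045787
foot near edge 185.17329634200556
foot far edge 182.62419132943253
```

```bash
python3 - <<'E'
from rig import manip
print(manip.get_contact_force(),manip.get_time());manip.sign_off();print(manip.get_time())
E
```

```text
[-0.27681813 -0.49779054  0.1900585 ] 47.9583
the job is handed in; nothing more can be done
the job is handed in; nothing more can be done
```

I turned the peg to its stop, moved the scraper from the stud to the peg, and handed the job in at about 48 s. No verdict is reported, so the results below are my own checks.

**What went wrong on the way:**
- My first sweep at the peg passed over the shank. In the images the shut fingertips appear only about 5 mm ahead of the TCP, not the 22 mm given. A pass 13 mm lower turned the peg, and I felt the stop with about 11 N.
- Sliding the scraper up and off the stud went cleanly. The fast move to the peg then made it slip in the grip, by about 8° and 5 mm. I gripped harder, tilted the tool to bring it upright again and checked it by camera before inserting.

**Hanging it:** the head went through the wide end without contact. The peg took the weight after 28.6 mm of lowering, against the 30 mm needed. I still held it with 8 N pressing on the peg, then eased off, opened the fingers and backed away.

**Last checks:**
- **Peg:** the readings gave 181–185.5°, against 183° for the stop. They scatter, but nothing suggests it moved.
- **Scraper:** it hangs between hub and head and looked still over the last second. It tilts about 3–6° by camera, inside the 11° limit.
- **Bystanders:** the bottle, jar, lid and turner look unmoved, but I did not re-measure them.
- **Height:** I judged that the slot was home from the contact and the images, which are good to about 2 mm.
- **Robot:** nothing was touching it; the force reading was near zero.

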